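# Balance a slab of focaccia on the counter scale

### The job

Weigh the piece of focaccia lying on the counter balance: first put both brass ring weights over the post of the empty pan, right down so that they lie flat, one on the other, then gently push the red trim poise along its bar until the beam, with nothing touching it, floats level with its needle on the red mark. The balance is delicate, so press neither the pans nor the poise hard; leave the focaccia lying on its pan and everything else where it stands.

Things in the scene. Friction and masses are not known exactly. Their poses are not given: they have to be found in the camera images.
- scale: counter balance, green housing 100 x 210 mm (x, y), fixed to the worktop. Origin on the worktop under its centre; x runs from front (trim bar, facing the robot) to back (white dial plate, top 145 mm up), y to the goods pan at the robot's left. Axle along x, 68 mm up; pan centres at y = +115 (goods) and -115 mm (weights). A linkage keeps the pans level; where a load lies on a pan does not matter.
- beam (a joint): beam tilt (rad): 0 level (black needle on the 4 mm wide red mark), -0.1 goods pan down on its stop (start), +0.1 weights pan down. It floats on a soft spring: near level, 1 mm of poise travel towards the weights pan adds 0.005 rad; settles in 1 s. True only while nothing touches the scale: a push on the poise's tab acts above the axle and tips the beam.
- tab_top (a point): top centre of the poise's red upright tab, 16 x 16 mm in plan, square to the bar. The tab can be pushed from 14 to 46 mm above the bar's axis; below is the brass saddle. The tab rides on a spring along the bar (400 N/m, up to 14 mm either way): the saddle stays put until the push overcomes its friction (2 to 4 N), then follows; let go, the tab springs back to the saddle's middle.
- bar_mid (a point): middle of the trim bar's axis, 72 mm in front of the scale's centre, 68 mm up. The bar runs along the scale's y; the poise (saddle and tab, 120 g in all) slides on it between stops 52 mm either side of this point, starts near the goods-pan end, and rises or sinks by up to 6 mm with the tilt. The black ticks on the bar are 10 mm apart.
- post_foot (a point): centre of the weights pan's top face (steel disc, 90 mm in diameter, 94 mm above the worktop when level, up to 11.5 mm higher or lower with the tilt), at the foot of its upright post. The post is 10 mm in diameter, 44 mm tall, its last 8 mm tapering to 4 mm. Under the hand the pan gives way down to its stop. The glass display case, 0.4 m tall, stands from world x = 0.62 on behind the scale.
- goods_top (a point): centre of the top face of the goods pan, a steel plate of 90 x 130 mm (x, y)
- slab: piece of focaccia, 64 x 118 x 49 mm, lying on the goods pan; origin at the centre of its underside. Its weight differs from time to time (about 168 to 240 g); leave it lying on the pan.
- weight_a: brass ring weight, 100 g, 32 mm outside diameter, 20 mm high, with a 13 mm hole through it, standing on the worktop to the robot's right, the nearer of the two at the start; origin at the centre of its underside, z up along the hole
- weight_b: second brass ring weight, the same as the first, standing farther from the robot at the start
- jam_jar: jar of red jam, 62 mm in diameter, 86 mm tall, bystander at the left; origin at the centre of its underside
- green_cup: green and white espresso cup, 55 mm tall, bystander at the left back; origin at the centre of its underside
- lids: stack of black cup lids, 90 mm in diameter, 45 mm tall, bystander at the left front; origin at the centre of its underside
Things that resemble listed ones, but are neither listed nor needed, are in the scene too. Leave any pink, purple or turquoise look-alike of the weight_b alone.

How it is judged (in metres and radians):
On the way, in this order (a step that is already met when the one before it is completed fails the run):
1. both ring weights lie flat on the weights pan, threaded on its post, let go (horizontal distance between each of weight_a, weight_b and post_foot below 0.005 m and z of weight_a in the frame of post_foot between -0.004 and 0.0235 m and angle between each of weight_a, weight_b's own z axis and vertical below 0.08 rad and z of weight_b in the frame of post_foot between -0.004 and 0.0235 m and contact force between the fingers and weight_a below 0.1 N and contact force between the fingers and weight_b below 0.1 N), for 0.2 s.
2. the poise has been slid so that the untouched beam floats level (value of joint beam between -0.02 and 0.02 rad and velocity of joint beam between -0.06 and 0.06 rad/s and contact force between each of the arm, the fingers and scale below 0.1 N), for 0.3 s.
At the end, for the whole second after the job is handed in: the beam is at rest within 0.02 rad of level with the robot touching no part of the scale; both ring weights are on the post, the lower flat on the pan and the upper on it (centres within 5 mm of the post's axis, upright); the focaccia lies on the goods pan, its centre within 35 mm of the pan's (all of step 2 and horizontal distance between each of weight_a, weight_b and post_foot below 0.005 m and z of weight_a in the frame of post_foot between -0.004 and 0.0235 m and angle between each of weight_a, weight_b's own z axis and vertical below 0.08 rad and z of weight_b in the frame of post_foot between -0.004 and 0.0235 m and horizontal distance between slab and goods_top below 0.035 m and z of slab in the frame of goods_top between -0.006 and 0.01 m).
It fails at once if the scale is pressed or pushed by the robot with more than 10 N (contact force between any of the arm, the fingers and scale above 10 N).
It fails at once if a ring weight is pressed on the scale with more than 10 N (contact force between any of weight_a, weight_b and scale above 10 N).
It fails at once if the robot touches the focaccia (contact force between any of the arm, the fingers and slab above 0.5 N).
It fails at once if a bystander (jam jar, green cup, lids) is shifted by more than 20 mm (distance of any of jam_jar, green_cup, lids from where it was at the start of the episode above 0.02 m).
It also fails if it takes over 70 s, if anything falls off the work surface, if the arm or the gripper's body presses on something with over 40 N, if the wrist force passes 120 N, or if a joint passes its speed limit or range.

### The arm

A 6-joint arm with a two-finger parallel gripper is mounted at the origin on the work surface; the furniture and walls round the work are solid. World frame = base frame: x ahead of the robot, y to its left, z up, the work surface at z = 0. Lengths are in m, angles in degrees, forces in N, time in s.
With the tool pointing down it reaches from about 0.375 to 0.9 m from the base axis. Payload 3.1 kg.
Tool frame: the origin (TCP) lies on the centre line of the jaws, within the pads' length; the fingertips stand 17 mm ahead of it and the grasp point (between the pads) lies 2 mm behind it; z points along the fingers, y is the line along which they close (so a half turn about z gives the same grasp; the last joint's range is limited). The gripper opens to 87 mm and grips with 3 to 60 N. Pads are 19 mm wide; open, the fingers measure 117 mm over their backs; the gripper's body (75 mm by 190 mm) begins 51 mm behind the grasp point.
Start: joints at [-87.118, 30.224, 82.088, -0, 67.689, -10.227], TCP at [0.142, -0.609, 0.24] pointing down, gripper open.
Joint ranges: [-176.69, 176.69], [-43.24, 126.21], [12.49, 139.97], [-82, 262], [0, 151.66], [-163.58, 163.58]. Speed limits (degrees/s): [159.86, 159.86, 180, 180, 180, 180].

### API

Orientations are given as a 3x3 rotation matrix whose columns are the frame's x, y, z axes.
In Python, from rig import bot, imaging, finder gives the robot as it stands. The module is installed in compiled form; this text tells all that it offers.
- The arm moves only by the tool play_rows, never from a script. Its argument "motion" is a list that holds one entry, the list of rows, each a list of 6 numbers: the shift along the tool's x, y, z in fractions of the full range, 1 being 0.5 m, then the turn, a rotation vector about the tool's x, y, z in fractions of the full range, 1 being 180 degrees. In form: [[[dx, dy, dz, wx, wy, wz], ...]]. A call has 1 to 8 rows; each row is the pose to reach, as a shift and turn from the pose commanded when the call began, along the tool's axes at that moment; what a row does not reach only later rows make up. A row lasts 1/12 s, in which the tool goes at most 41.7 mm and 7.16 degrees, less where a joint would pass 70% of its speed; a pose out of reach is approached as far as the arm can. A shift or turn number past 1, either way, is cut back to 1. A call with a gripper value outside its range is refused whole. "fingers" is the finger opening in m, from 0 to 0.087, set as the call begins (left out, the last holds). The fingers move at their own pace and stop on an object; the grip force is fixed at half the most. Time passes only in rows, so rows that repeat a pose let the fingers close. It gives the time, the measured TCP pose, the force, the opening and the grip force at its end, in the units of the state.
- bot.read_state(): the state, without advancing time (a new reading comes with each control period).
- imaging.capture(name): name is "side" or "top"; returns a dict with "frame" (420x560x3 uint8, red, green, blue), "camera_matrix" (3x3 intrinsics, pixels), "R" (3x3) and "t" (3): a world point X has camera coordinates R X + t. Camera axes: x right, y down, z forward; pixel columns grow to the right and rows downward; lengths in m; the calibration is good to about 2 mm. A picture is of the moment at which its call begins. There is no depth.
- bot.hand_in(): hands the job in; it is judged then, once.
Trained networks look in the newest picture that a camera, given by its name, has taken for a name from the list of things; names that differ only in an ending like _2 or _b are one class to them, and where a whole thing is asked for, a point or a joint stands for the part that bears it (a point fixed in the world has none). Each returns a list of dicts, best first, with "confidence" (0 to 1); they miss things now and then, are a little off and sometimes report something else, mostly with a low value. They report only what shows in the picture. A call takes as long as a camera call. They do not tell look-alikes from the thing itself.
- finder.recognise(camera, name): "at" ([x, y, z] in m, in world coordinates, good to about 4 mm: the middle of the surface that is visible of it).
- finder.outline_of(camera, name): "pixels" (420x560 bool, what is visible of it).
The state is a dict: "time_s": time; "joint_positions": joint angles; "qvel": joint speeds; "tau": joint torques, N m; "position": TCP position; "tcp_rot": TCP orientation; "force": force on the tool from outside, world axes, zero at the start; "moment": the same for the moment, N m; "opening": opening from 0.0 (shut) to 1.0 (fully open); "grasp_force": force on a finger pad.
Only numpy, scipy, OpenCV 4.12 (cv2) and the standard library are available. Lean on these libraries where they do the work, as an engineer would, in place of code of your own. Each camera call takes 0.05 s, during which the arm holds its last target. There are 200 camera calls.

## Working session

There is one attempt and no reset: what is moved stays moved. The work goes in short steps, Python scripts to look and compute and a tool call to move; the robot and the scene stay as the last step left them, time stands still between calls to the robot, and variables do not carry over. Pictures are saved under pics/ and viewed, at most 10 in all, crops included, and the job is handed in when it is done.

Besides the shell and the picture viewer there is one more tool, called after ">>>" in YAML: its name, and indented under it one key for each argument. play_rows: Moves the arm, as the interface text tells. Its arguments: {"type":"object","properties":{"motion":{"type":"array"},"fingers":{"type":"number"}},"required":["motion"]}

```bash
mkdir -p pics; cat > h.py <<'E'
import numpy as np,cv2
from rig import bot,imaging,finder
np.set_printoptions(precision=4,suppress=True)
def cap(n,f=None):
    c=imaging.capture(n)
    if f: cv2.imwrite('pics/'+f,c['frame'][:,:,::-1])
    return c
def proj(c,X):
    p=c['R']@np.array(X)+np.array(c['t']).ravel(); q=c['camera_matrix']@p; return q[:2]/q[2]
def ray(c,uv,z):
    K=c['camera_matrix'];R=np.array(c['R']);t=np.array(c['t']).ravel()
    d=R.T@np.linalg.solve(K,[uv[0],uv[1],1]);o=-R.T@t
    return o+d*(z-o[2])/d[2]
E
python3 - <<'E'
from h import *
cs={n:cap(n,n+'0.png') for n in('side','top')}
for n in cs:
    c=cs[n];print(n,c['camera_matrix'].tolist(),-np.array(c['R']).T@np.array(c['t']).ravel(),np.array(c['R'])[2])
    for o in('weight_a','scale','tab_top','post_foot','bar_mid','slab','goods_top'):
        try:
            for r in finder.recognise(n,o): print(o,round(r['confidence'],2),np.array(r['at']),proj(c,r['at']))
        except Exception as e: print(o,e)
s=bot.read_state();print(s['time_s'],s['position'],s['tcp_rot'],s['force'])
E
```

```text
side [[415.7743886671189, 0.0, 281.12146367795657], [0.0, 415.7743886671189, 206.20166041810432], [0.0, 0.0, 1.0]] [ 0.1031 -0.9696  0.4942] [ 0.3192  0.8758 -0.3621]
weight_a 0.71 [ 0.4048 -0.3096  0.0193] [310.9898 294.4347]
weight_a 0.54 [ 0.5077 -0.3162  0.0095] [356.8365 289.8286]
weight_a 0.52 [ 0.5475 -0.2131  0.0138] [349.5268 262.4369]
weight_a 0.48 [ 0.4806 -0.2584  0.0174] [332.868 275.899]
weight_a 0.45 [ 0.4775 -0.1822  0.0181] [316.9248 260.3831]
weight_a 0.45 [ 0.4259 -0.219   0.013 ] [302.9576 273.9244]
scale 0.56 [0.4747 0.0061 0.0583] [286.8359 216.4883]
post_foot 0.75 [ 0.4805 -0.0481  0.104 ] [296.326  207.2376]
bar_mid 0.79 [0.475  0.0053 0.0611] [287.0325 215.625 ]
slab 0.58 [0.4943 0.1465 0.1083] [275.7957 183.3538]
slab 0.26 [0.4749 0.004  0.0599] [287.1764 216.2082]
goods_top 0.62 [0.4716 0.1473 0.0792] [268.7904 193.4583]
top [[405.03210722673015, 0.0, 280.8448190302663], [0.0, 405.03210722673015, 209.32848065824615], [0.0, 0.0, 1.0]] [0.3197 0.0048 1.1458] [ 0.1354  0.006  -0.9908]
weight_a 0.63 [ 0.5539 -0.2059  0.0193] [357.5398 180.7823]
weight_a 0.53 [ 0.4081 -0.2992  0.0212] [392.9356 231.9583]
weight_a 0.47 [ 0.4791 -0.1695  0.0193] [345.3785 207.0223]
weight_a 0.46 [ 0.4869 -0.24    0.0195] [370.4511 204.1062]
scale 0.58 [0.4835 0.0633 0.0718] [261.4332 203.1751]
tab_top 0.72 [ 0.4037 -0.2994  0.0216] [393.1143 233.5302]
tab_top 0.42 [0.4195 0.1337 0.1057] [233.4059 225.8996]
post_foot 0.9 [ 0.4782 -0.0343  0.1081] [298.3307 202.8545]
bar_mid 0.91 [0.4791 0.0583 0.0767] [263.2041 204.5171]
bar_mid 0.57 [0.4219 0.3055 0.0855] [169.139  226.1045]
slab 0.78 [0.4996 0.1848 0.116 ] [213.4666 194.7276]
goods_top 0.91 [0.4745 0.1938 0.0866] [211.8117 206.005 ]
goods_top 0.21 [0.3233 0.2827 0.0404] [181.035 263.888]
0.8 [ 0.1418 -0.6087  0.2396] [[ 0.9739  0.2269 -0.    ]
 [ 0.2269 -0.9739 -0.0001]
 [-0.      0.0001 -1.    ]] [-0.7731 -0.1315 -0.5954]
```

```bash
python3 - <<'E'
import cv2
a=cv2.imread('pics/side0.png');b=cv2.imread('pics/top0.png')
A=cv2.resize(a[150:330,220:410],(800,758),interpolation=3)
cv2.imwrite('pics/c1.png',cv2.resize(a[160:310,220:420],(800,600),interpolation=3))
cv2.imwrite('pics/c2.png',cv2.resize(b[130:280,200:400],(800,600),interpolation=3))
E
```

```text
(no output)
```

View pics/c1.png

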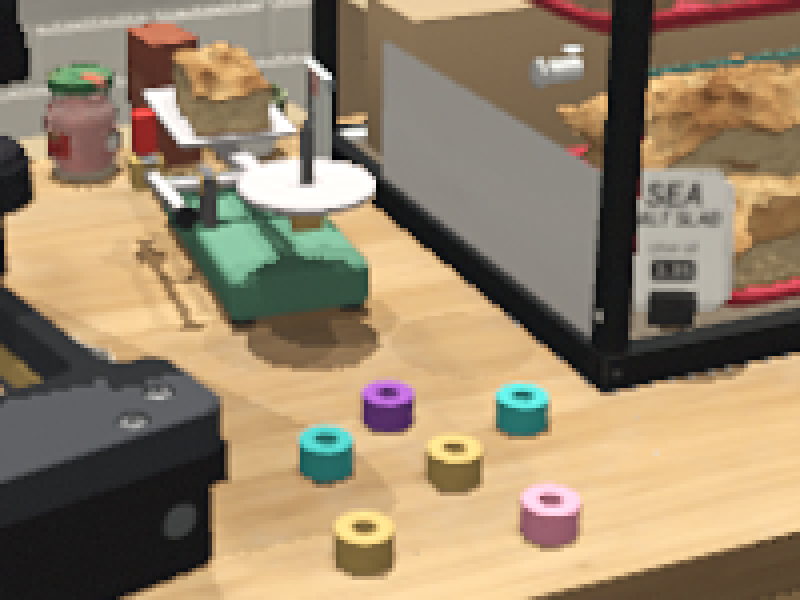

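View pics/c2.png

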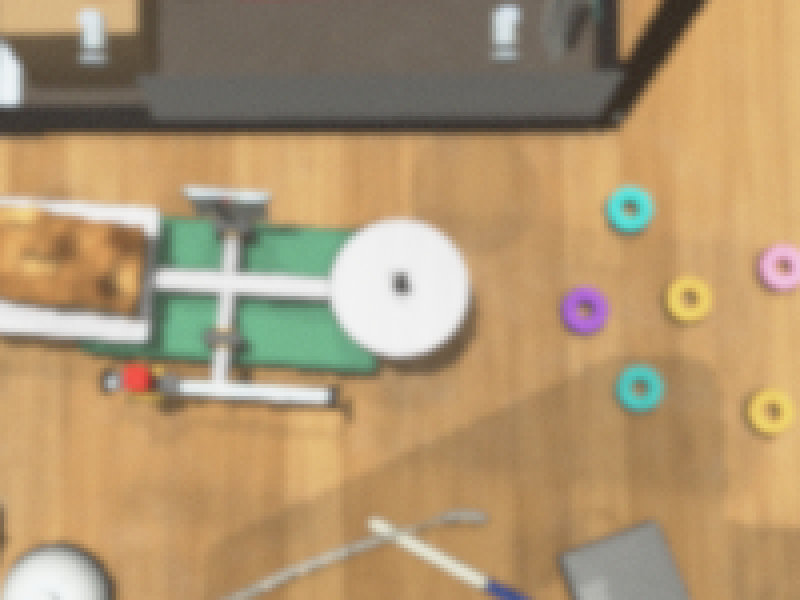

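Brass-yellow rings are at side (311,295) and (333,275), and top (393,233) and (372,204). These are weight_a and weight_b. The others are purple (317,260), turquoise (303,274) and (350,262), and pink (357,290), all look-alikes. The crop confirms the colours. The weights pan is at top (300,201), and the poise (red) is at top (234,225).

```bash
cat >> h.py <<'E'
from scipy.optimize import least_squares
def circ(c,z,r,n=48):
    a=np.linspace(0,2*np.pi,n,endpoint=False);return np.c_[c[0]+r*np.cos(a),c[1]+r*np.sin(a),np.full(n,z)]
def hullcent(pts):
    h=cv2.convexHull(np.float32(pts));m=cv2.moments(h);return np.array([m['m10'],m['m01']])/m['m00'],m['m00']
def cylc(c,xy,z0,z1,r0,r1):
    P=np.r_[circ(xy,z0,r0),circ(xy,z1,r1)];return hullcent([proj(c,p) for p in P])
def comp(mask,near,maxd=12):
    n,l,st,ce=cv2.connectedComponentsWithStats(mask.astype(np.uint8))
    i=1+np.argmin(np.hypot(*(ce[1:]-near).T)+1e3*(st[1:,4]<4))
    ys,xs=np.nonzero(l==i);P=np.c_[xs,ys]
    Q=np.concatenate([P+d for d in([-.5,-.5],[.5,-.5],[-.5,.5],[.5,.5])])
    return hullcent(Q)
def hsv(c): return cv2.cvtColor(c['frame'],cv2.COLOR_RGB2HSV).astype(int)
E
python3 - <<'E'
from h import *
cs={n:cap(n) for n in('side','top')}
for nm,px in (('a',{'side':(311,295),'top':(393,233)}),('b',{'side':(333,275),'top':(372,204)})):
    obs={}
    for n,c in cs.items():
        H=hsv(c);M=(H[...,0]>18)&(H[...,0]<30)&(H[...,1]>105)
        u,v=px[n];W=np.zeros_like(M);W[v-11:v+12,u-11:u+12]=1
        obs[n]=comp(M&W,px[n])
    for use in(('side',),('top',),('side','top')):
        r=least_squares(lambda p:np.concatenate([cylc(cs[n],p,0,.02,.016,.016)[0]-obs[n][0] for n in use]),[.45,-.27])
        print(nm,use,r.x,r.fun,[ (obs[n][1],cylc(cs[n],r.x,0,.02,.016,.016)[1]) for n in use])
for n,c in cs.items():
    for o in('post_foot','bar_mid','tab_top','scale','goods_top','beam'):
        for r in finder.outline_of(n,o)[:1]:
            ys,xs=np.nonzero(r['pixels']);print(n,o,round(r['confidence'],2),xs.min(),xs.max(),ys.min(),ys.max(),len(xs))
g=cv2.cvtColor(cs['top']['frame'],cv2.COLOR_RGB2GRAY);print(g[182:222,280:322:1][::2])
print('side');g=cv2.cvtColor(cs['side']['frame'],cv2.COLOR_RGB2GRAY);print(g[184:218,290:304])
E
```

```text
a ('side',) [ 0.4088 -0.2985] [ 0. -0.] [(226.0, 233.21515269577503)]
a ('top',) [ 0.4113 -0.3021] [0. 0.] [(180.5, 124.952140733134)]
a ('side', 'top') [ 0.4093 -0.2998] [ 0.5032  0.2768 -0.8008  0.6924] [(226.0, 233.83754729898646), (180.5, 124.83206547237933)]
b ('side',) [ 0.4896 -0.2433] [-0.  0.] [(185.0, 193.57002924056724)]
b ('top',) [ 0.4873 -0.2451] [ 0. -0.] [(127.0, 120.17214609961957)]
b ('side', 'top') [ 0.4881 -0.2448] [-0.2597  0.4458 -0.1263 -0.3064] [(185.0, 194.4042489901185), (127.0, 120.14922604826279)]
side post_foot 0.79 280 313 191 217 471
side bar_mid 0.79 252 313 178 240 2061
side tab_top 0.58 327 341 269 282 191
side scale 0.88 252 312 176 240 2093
side beam 0.94 252 313 183 217 905
top post_foot 0.81 283 316 186 218 883
top bar_mid 0.82 188 316 177 231 3922
top tab_top 0.54 231 238 222 228 45
top scale 0.57 188 316 177 231 3921
top goods_top 0.63 188 238 178 215 619
top beam 0.78 188 316 179 231 2008
[[187 183 183 181 180 174 170 169 166 165 165 166 164 163 164 167 167 168
  165 167 171 172 170 163 153 152 152 152 149 149 150 149 152 150 153 156
  156 158
[... 4655 characters left out ...]
3 246 248 235 195 197 197 228 255 253 253 253 253]
 [253 254 254 254 255 255 255 255 255 254 253 253 254 254]
 [253 253 253 254 255 255 255 255 254 254 254 254 253 253]
 [255 255 255 254 254 254 254 253 253 253 253 253 253 253]
 [255 255 255 255 254 254 255 255 255 255 255 255 255 255]
 [247 248 248 249 250 250 251 251 251 251 250 247 245 245]
 [140 167 172 187 204 204 203 200 199 199 188 147 109 114]
 [ 97 105 106 105 107 108 108 106 105 107 105 119 153 169]
 [123 121 101  89  97  99  99 100 100  98 105 143 190 209]
 [169 165 132  88  99  99  99  98  97  94 119 130 130 180]
 [165 166 151  84  93  95  94  92  89  90 122 145 122 136]
 [157 166 148 105 107 112 121 126 135 139 155 175 168 137]]
```

```bash
cat >> h.py <<'E'
def disc(c,px):
    g=cv2.cvtColor(c['frame'],cv2.COLOR_RGB2GRAY)
    M=cv2.morphologyEx((g>195).astype(np.uint8),cv2.MORPH_CLOSE,np.ones((7,7)))
    M=cv2.morphologyEx(M,cv2.MORPH_OPEN,cv2.getStructuringElement(cv2.MORPH_ELLIPSE,(13,13)))
    return comp(M,px)
E
python3 - <<'E'
from h import *
cs={n:cap(n) for n in('side','top')}
c=cs['top'];m,a=disc(c,(299.5,202));print('disc',m,a,[ (z,ray(c,m,z)) for z in(.1055,)],cylc(c,ray(c,m,.1055),.1025,.1055,.045,.045))
H=hsv(c)
M=((H[...,0]<8)|(H[...,0]>172))&(H[...,1]>150)&(H[...,2]>90);W=np.zeros_like(M);W[215:238,222:250]=1
print('tab',comp(M&W,(234,225)),'tabpos z.115',ray(c,comp(M&W,(234,225))[0],.115))
# post tip in both
print('posttop', ray(c,(300.0,200.4),.1495))
s=cs['side']
print('side post base/top', ray(s,(296.4,206.5),.1055), ray(s,(296.8,190.2),.1495))
# bar ends (top crop): (180,384),(335,396) at z .068
for p in((180,384),(335,396)): print('bar',ray(c,(200+p[0]/4,130+p[1]/4),.07))
g=cv2.cvtColor(c['frame'],cv2.COLOR_RGB2GRAY);print(g[216:238,224:288:2])
E
```

```text
disc [299.2335 201.3564] 970.5 [(0.1055, array([ 0.4825, -0.0368,  0.1055]))] (array([299.2243, 201.5152]), 932.6285278983414)
tab (array([233.9082, 224.0805]), 44.5) tabpos z.115 [0.4233 0.1313 0.115 ]
posttop [ 0.478  -0.037   0.1495]
side post base/top [ 0.4812 -0.0469  0.1055] [ 0.4827 -0.0465  0.1495]
bar [0.4225 0.1072 0.07  ]
bar [0.4138 0.0039 0.07  ]
[[111 108 112 114 112 118 101  90 113 152 158 160 159 146 120 156 156 105
   89 122 156 161 159 159 159 159 158 157 159 159 153 147]
 [107 106 107 107 109 112 101  99 114 143 153 154 152 148 131 181 179 101
   85 116 154 158 158 159 159 158 157 157 159 158 152 147]
 [104 102  99 101 100 107 105 104 111 127 133 135 138 139 141 206 194 102
  100 124 153 157 158 155 158 159 158 158 158 158 155 149]
 [121 116  97  96  93 107 105  95  97 105 111 116 118 119 136 214 194 102
  105 129 144 149 148 150 150 153 152 151 156 155 156 149]
 [148 139 115 113 105 120 113 106 107 105 108 108 104 103 128 216 188  99
   98 115 125 129 127 131 134 142 141 144 145 147 151 145]
 [154 139 128 133 118 127 119 133 139 122 122 126 118 116 137 219 183 101
[... 1488 characters left out ...]
8 140 147 151 150 148 142 132 114]
 [177 174 169 165 162 165 163 157 138 127 139 153 161 163 165 163 158 151
  162 161 161 162 153 150 166 175 179 177 176 177 163 123]
 [176 175 167 164 165 165 163 161 156 149 151 156 157 159 159 159 155 151
  160 158 160 162 159 159 177 186 190 188 186 191 178 137]
 [175 175 166 166 165 164 162 158 160 157 154 154 156 156 156 156 153 152
  155 153 157 159 159 161 174 184 191 190 187 190 178 148]
 [174 174 167 171 171 168 164 158 162 156 154 153 157 161 158 153 154 152
  156 151 154 154 153 154 169 181 188 187 184 189 174 157]
 [175 173 169 173 176 175 168 156 160 156 152 152 160 165 162 156 156 156
  159 152 153 154 151 153 166 177 182 183 181 185 173 163]]
```

```bash
cat >> h.py <<'E'
def row(P,yaw=None):
    s=bot.read_state();R=np.array(s['tcp_rot']);d=R.T@(np.array(P)-s['position'])
    w=np.zeros(3)
    if yaw is not None:
        a=np.radians(yaw);T=np.array([[np.cos(a),np.sin(a),0],[np.sin(a),-np.cos(a),0],[0,0,-1]])
        w=np.degrees(cv2.Rodrigues(R.T@T)[0].ravel())
    print(np.round(d,4).tolist(),np.round(w,2).tolist(),'yaw',np.degrees(np.arctan2(R[1,0],R[0,0])),'F',np.array(s['force']))
E
python3 -c "
from h import *
row([.410,-.2995,.10],0)"
```

```text
[0.3314, -0.2403, 0.1395] [-0.0, 0.0, 13.11] yaw 13.111363205256318 F [-0.4896 -0.3092 -0.3879]
```

The rows are not in the units I measure in: shifts go in shares of 0.5 m and turns go in shares of 180 degrees. I convert before sending: 0.3314 m / 0.5 = 0.6628, -0.2403 m / 0.5 = -0.4806, 13.1 degrees / 180 = 0.0728.

>>> play_rows:
  motion:
    - [[0.6628,-0.4806,0.2,0,0,0.0728],[0.6628,-0.4806,0.2,0,0,0.0728],[0.6628,-0.4806,0.2,0,0,0.0728],[0.6628,-0.4806,0.2,0,0,0.0728],[0.6628,-0.4806,0.2,0,0,0.0728],[0.6628,-0.4806,0.2,0,0,0.0728],[0.6628,-0.4806,0.2,0,0,0.0728],[0.6628,-0.4806,0.2,0,0,0.0728]]
  fingers: 0.055

```text
time_s: 2.27
position: [0.355, -0.3628, 0.1603]
tcp_rot: [[1.0, -0.0, 0.001], [-0.0, -1.0, -0.001], [0.001, 0.001, -1.0]]
force: [-0.0, -1.6, 0.4]
opening: 0.634
grasp_force: 0.0
```

```bash
python3 -c "
from h import *
row([.410,-.2995,.10],0);row([.410,-.2995,.022],0)"
```

```text
[0.0549, -0.0634, 0.0603] [0.04, -0.03, -0.02] yaw -0.024845933134594437 F [-0.0387 -1.5986  0.4356]
[0.0549, -0.0634, 0.1383] [0.04, -0.03, -0.02] yaw -0.024845933134594437 F [-0.0387 -1.5986  0.4356]
```

In the tool's units: -0.0634 m / 0.5 = -0.1268, 0.06 m / 0.5 = 0.12.

>>> play_rows:
  motion:
    - [[0.11,-0.1268,0.12,0,0,0],[0.11,-0.1268,0.12,0,0,0],[0.11,-0.1268,0.12,0,0,0],[0.11,-0.1268,0.12,0,0,0]]

```text
time_s: 2.6
position: [0.4094, -0.2964, 0.0981]
tcp_rot: [[1.0, 0.005, -0.004], [0.005, -1.0, 0.005], [-0.004, -0.005, -1.0]]
force: [-0.4, -0.7, 0.4]
opening: 0.629
grasp_force: 0.0
```

```bash
python3 -c "
from h import *
row([.410,-.2995,.021],0)"
```

```text
[0.0009, 0.0035, 0.0771] [-0.29, 0.21, 0.28] yaw 0.2785651463663347 F [-0.3916 -0.7263  0.4352]
```

In the tool's units: 0.05 m / 0.5 = 0.1, 0.03 m / 0.5 = 0.06.

>>> play_rows:
  motion:
    - [[0,0,0.06,0,0,0],[0,0,0.1,0,0,0],[0,0,0.1,0,0,0]]

```text
time_s: 2.85
position: [0.4077, -0.3003, 0.0483]
tcp_rot: [[1.0, -0.0, -0.003], [-0.0, -1.0, 0.003], [-0.003, -0.003, -1.0]]
force: [-0.0, 0.9, -0.7]
opening: 0.628
grasp_force: 0.0
```

```bash
python3 -c "
from h import *
row([.410,-.2995,.021],0)"
```

```text
[0.0024, -0.0007, 0.0273] [-0.19, 0.18, -0.01] yaw -0.005512836395325979 F [-0.0199  0.8864 -0.696 ]
```

In the tool's units: 0.027 m / 0.5 = 0.054, 0.002 m / 0.5 = 0.004.

>>> play_rows:
  motion:
    - [[0.004,0,0.054,0,0,0],[0.004,0,0.054,0,0,0],[0.004,0,0.054,0,0,0]]

```text
time_s: 3.1
position: [0.4106, -0.3012, 0.0238]
tcp_rot: [[1.0, -0.001, -0.001], [-0.001, -1.0, 0.001], [-0.001, -0.001, -1.0]]
force: [-0.6, -0.9, 0.8]
opening: 0.636
grasp_force: 0.0
```

>>> play_rows:
  motion:
    - [[0,0,0,0,0,0],[0,0,0,0,0,0],[0,0,0,0,0,0],[0,0,0,0,0,0],[0,0,0,0,0,0]]
  fingers: 0.02

```text
time_s: 3.52
position: [0.4111, -0.3007, 0.0243]
tcp_rot: [[1.0, 0.0, 0.001], [0.0, -1.0, -0.0], [0.001, 0.0, -1.0]]
force: [-1.0, -0.4, 7.2]
opening: 0.35
grasp_force: 30.0
```

In the tool's units: -42 degrees / 180 = -0.2333.

>>> play_rows:
  motion:
    - [[0,0,0,0,0,0],[0,0,0,0,0,0],[0,0,0,0,0,-0.0389],[0,0,0,0,0,-0.0778],[0,0,0,0,0,-0.1167],[0,0,0,0,0,-0.1556],[0,0,0,0,0,-0.1944],[0,0,0,0,0,-0.2333]]
  fingers: 0.055

```text
time_s: 4.18
position: [0.411, -0.3007, 0.0233]
tcp_rot: [[0.739, 0.674, -0.0], [0.674, -0.739, -0.0], [-0.0, -0.0, -1.0]]
force: [-0.0, -0.7, -0.2]
opening: 0.631
grasp_force: 0.0
```

In the tool's units: -48 degrees / 180 = -0.2667.

>>> play_rows:
  motion:
    - [[0,0,0,0,0,-0.0389],[0,0,0,0,0,-0.0778],[0,0,0,0,0,-0.1167],[0,0,0,0,0,-0.1556],[0,0,0,0,0,-0.1944],[0,0,0,0,0,-0.2333],[0,0,0,0,0,-0.2667],[0,0,0,0,0,-0.2667]]

```text
time_s: 4.85
position: [0.411, -0.3007, 0.0233]
tcp_rot: [[-0.002, 1.0, -0.0], [1.0, 0.002, 0.0], [0.0, -0.0, -1.0]]
force: [0.0, 0.4, -0.4]
opening: 0.631
grasp_force: 0.0
```

>>> play_rows:
  motion:
    - [[0,0,0,0,0,0],[0,0,0,0,0,0],[0,0,0,0,0,0],[0,0,0,0,0,0],[0,0,0,0,0,0]]
  fingers: 0.02

```text
time_s: 5.27
position: [0.4108, -0.3005, 0.0234]
tcp_rot: [[0.0, 1.0, -0.0], [1.0, -0.0, 0.0], [0.0, -0.0, -1.0]]
force: [-0.6, -0.3, 0.6]
opening: 0.348
grasp_force: 30.0
```

```bash
python3 -c "
from h import *
row([.41,-.3,.23],90);row([.4825,-.037,.23],90)"
```

```text
[0.0006, -0.0009, -0.2066] [-0.03, -0.02, -0.02] yaw 89.97663511982682 F [-0.5854 -0.2959  0.5987]
[0.2636, 0.0715, -0.2065] [-0.03, -0.02, -0.02] yaw 89.97663511982682 F [-0.5854 -0.2959  0.5987]
```

In the tool's units: 0.19 m / 0.5 = 0.38, -0.15 m / 0.5 = -0.3.

>>> play_rows:
  motion:
    - [[0,0,-0.08,0,0,0],[0,0,-0.16,0,0,0],[0.02,0.006,-0.24,0,0,0],[0.08,0.022,-0.3,0,0,0],[0.15,0.04,-0.334,0,0,0],[0.23,0.06,-0.334,0,0,0],[0.306,0.08,-0.334,0,0,0],[0.38,0.1,-0.334,0,0,0]]

```text
time_s: 5.93
position: [0.4609, -0.1089, 0.1911]
tcp_rot: [[0.001, 1.0, 0.001], [1.0, -0.001, -0.0], [-0.0, 0.001, -1.0]]
force: [1.3, 0.5, -1.5]
opening: 0.353
grasp_force: 30.0
```

In the tool's units: 0.072 m / 0.5 = 0.144, 0.06 m / 0.5 = 0.12.

>>> play_rows:
  motion:
    - [[0.07,0.02,0,0,0,0],[0.12,0.034,0,0,0,0],[0.144,0.042,0,0,0,0],[0.144,0.042,0,0,0,0],[0.144,0.042,0,0,0,0],[0.144,0.042,0,0,0,0]]

```text
time_s: 6.43
position: [0.4817, -0.0391, 0.1903]
tcp_rot: [[0.0, 1.0, -0.0], [1.0, -0.0, -0.0], [-0.0, -0.0, -1.0]]
force: [0.2, -0.7, -1.0]
opening: 0.353
grasp_force: 30.0
```

```bash
python3 - <<'E'
from h import *
s=cap('side','s1.png');t=cap('top','t1.png')
row([.4825,-.037,.188],90)
st=bot.read_state();p=np.array(st['position']);print(p,st['opening'])
print('ring bottom/top ctr side',proj(s,p-[0,0,.0233]),proj(s,p-[0,0,.0033]),'post', [proj(s,[.4825,-.037,z]) for z in(.1055,.1495)])
a=s['frame'][150:240,250:370,::-1];b=t['frame'][160:250,240:360,::-1]
cv2.imwrite('pics/v1.png',np.vstack([cv2.resize(a,(400,300),interpolation=3),cv2.resize(b,(400,300),interpolation=3)]))
E
```

```text
[0.0027, 0.0008, 0.0024] [-0.01, 0.01, -0.09] yaw 89.91429564310566 F [-0.6969  0.5941 -0.6361]
[ 0.4817 -0.0397  0.1904] 0.34981696517595856
ring bottom/top ctr side [295.4037 182.8819] [295.3648 175.3152] post [array([295.4081, 205.1521]), array([295.324 , 189.0929])]
```

View pics/v1.png

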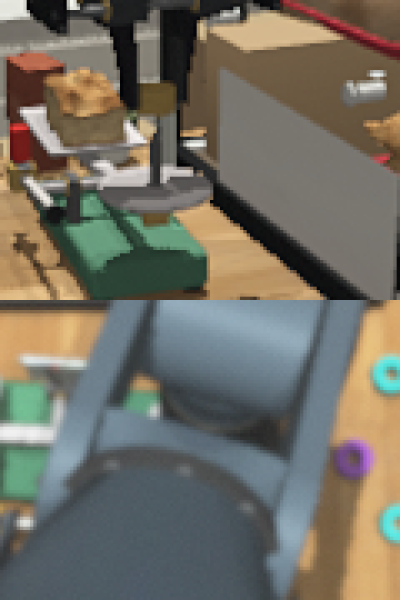

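```bash
python3 - <<'E'
from h import *
s=cap('side');t=cap('top')
p=np.array(bot.read_state()['position']);print(p)
# bias of cameras at A (initial pictures)
for n,c,f,px in(('top',t,'top0.png',(393,233)),('side',s,'side0.png',(311,295))):
    im=cv2.imread('pics/'+f)[:,:,::-1];H=cv2.cvtColor(im,cv2.COLOR_RGB2HSV).astype(int)
    u,v=px
    for S in(115,125,135,145):
        M=(H[...,0]>18)&(H[...,0]<30)&(H[...,1]>S);W=np.zeros_like(M);W[v-9:v+10,u-9:u+10]=1
        print(n,S,comp(M&W,px),cylc(c,[.411,-.3007],0,.02,.016,.016))
H=hsv(s);u,v=295,179
M=(H[...,0]>15)&(H[...,0]<30)&(H[...,1]>100);W=np.zeros_like(M);W[v-9:v+10,u-9:u+10]=1
print('ring obs',comp(M&W,(u,v)),'pred',cylc(s,p[:2],p[2]-.0233,p[2]-.0033,.016,.016))
g=cv2.cvtColor(s['frame'],cv2.COLOR_RGB2GRAY);print(g[170:212,286:308])
E
```

```text
[ 0.4818 -0.0397  0.1904]
top 115 (array([392.6512, 232.0261]), 156.5) (array([392.4315, 231.2327]), 124.85876515088603)
top 125 (array([391.9354, 232.5181]), 129.0) (array([392.4315, 231.2327]), 124.85876515088603)
top 135 (array([391.5838, 232.5638]), 91.5) (array([392.4315, 231.2327]), 124.85876515088603)Traceback (most recent call last):
  File "<stdin>", line 10, in <module>
  File "h.py", line 23, in comp
    i=1+np.argmin(np.hypot(*(ce[1:]-near).T)+1e3*(st[1:,4]<4))
        ~~~~~~~~~^^^^^^^^^^^^^^^^^^^^^^^^^^^^^^^^^^^^^^^^^^^^^
    return _wrapfunc(a, 'argmin', axis=axis, out=out, **kwds)
    return bound(*args, **kwds)
ValueError: attempt to get argmin of an empty sequence
```

```bash
python3 - <<'E'
from h import *
s=cap('side')
p=np.array(bot.read_state()['position']);print(p)
im=cv2.imread('pics/side0.png')[:,:,::-1];H=cv2.cvtColor(im,cv2.COLOR_RGB2HSV).astype(int)
u,v=311,295;M=(H[...,0]>18)&(H[...,0]<30)&(H[...,1]>115);W=np.zeros_like(M);W[v-9:v+10,u-9:u+10]=1
print('A side',comp(M&W,(u,v)),cylc(s,[.411,-.3007],0,.02,.016,.016))
H=hsv(s);u,v=297,179
print(H[170:190,288:306,1]);g=cv2.cvtColor(s['frame'],cv2.COLOR_RGB2GRAY);print(g[172:212,288:306])
M=(H[...,0]>15)&(H[...,0]<30)&(H[...,1]>100);W=np.zeros_like(M);W[v-9:v+10,u-9:u+10]=1
print('ring obs',comp(M&W,(u,v)),'pred',cylc(s,p[:2],p[2]-.0233,p[2]-.0033,.016,.016))
E
```

```text
[ 0.4818 -0.0396  0.1904]
A side (array([310.5648, 297.6713]), 144.0) (array([311.9289, 295.5036]), 234.01424011494964)
[[ 12  26  35  30  29  30  30  29  30  32  15  36  24  20  11   0   9  11]
 [ 30  30  38  33  30  30  31  29  29  31  23  21  24  11   0   0  26  11]
 [ 28  28  22  33  30  31  28  29  27  25   9  17  13  22  11  18   9  21]
 [ 40  54  23  30  28  25  27  27  25  20   8  73  38  21  11   9  19  51]
 [ 40  28  36  27  27  24  30  29  28  31  90 140 120  83   0   0  19  38]
 [ 28   0  33  39 147 157 158 156 152 152 149 145 140 134 108  28  10  64]
 [ 28  38  44  64 133 143 142 140 142 145 140 139 143 144 139  10  19  51]
 [ 30  48  35  67 129 142 140 143 140 137 140 142 143 142 140  40  28  70]
 [ 16  43  53  65 131 141 140 138 142 138 138 139 139 142 134  48  29  61]
 [ 28  38  43  71 129 143 141 139 138 140 142 146 141 143 137  46  10  67]
 [ 60  60  33  73 134 143 139 142 143 138 141 143 142 141 132  23  33  90]
 [ 17  45  46  67 131 141 141 142 142 141 141 139 141 142 121  24  68  99]
 [ 57  24  44 107 138 144 142 140 142 141 141 141 142 149 123  26  95  98]
 [ 81
[... 2919 characters left out ...]
]
 [196 196 196 197 199 196 163  69  48  41 150 184  99  87  83  85  85  84]
 [183 182 182 182 184 161  70  57  54  51  75 107 112 107  90  85  85  84]
 [ 78  78  78  78  78  81  82  77  74  73  77  92 105 109 107  90  83  84]
 [ 83  83  84  84  83  85  85  86  86  86  86  84  84  92 109 106  95 101]
 [ 97  85  85  84  84  85  85  85  85  85  85  84  84  83  97 117 121 130]
 [111  83  91 102 101  95  82  90 101 100 100 100  99  98 111 129 127 127]
 [ 99  99 113 131 131 121  98 112 130 131 129 129 130 129 129 128 126 126]
 [124 126 127 127 127 129 130 129 129 128 128 128 128 123 120 120 117 115]]
ring obs (array([296.7602, 179.1062]), 118.5) pred (array([295.4  , 179.126]), 133.8783123330213)
```

```bash
python3 - <<'E'
from h import *
s=cap('side')
f=ray(s,(294.9,205.7),.1055);print('foot',f+[.0017,.0047,0])
print('tip', ray(s,(294.9,189.4),.1495))
R=np.array(s['R']);print(R[0])
for d in ([.01,0,0],[0,.01,0],[0,0,.01]):print(proj(s,np.array([.482,-.037,.15])+d)-proj(s,[.482,-.037,.15]))
E
```

```text
foot [ 0.4815 -0.0354  0.1055]
tip [ 0.4806 -0.0388  0.1495]
[ 0.9371 -0.3487 -0.0173]
[ 3.6144 -0.5002]
[-1.4681 -1.1546]
[-0.0201 -3.7189]
```

In the tool's units: 0.024 m / 0.5 = 0.048, 0.0024 m / 0.5 = 0.0048.

>>> play_rows:
  motion:
    - [[0.0048,-0.0006,0.01,0,0,0],[0.0048,-0.0006,0.02,0,0,0],[0.0048,-0.0006,0.03,0,0,0],[0.0048,-0.0006,0.036,0,0,0],[0.0048,-0.0006,0.042,0,0,0],[0.0048,-0.0006,0.048,0,0,0],[0.0048,-0.0006,0.048,0,0,0]]

```text
time_s: 7.32
position: [0.4813, -0.0362, 0.1657]
tcp_rot: [[-0.0, 1.0, -0.001], [1.0, 0.0, 0.0], [0.0, -0.001, -1.0]]
force: [0.6, 0.5, -0.6]
opening: 0.351
grasp_force: 30.0
```

```bash
python3 - <<'E'
from h import *
s=cap('side')
st=bot.read_state();p=np.array(st['position']);print(p,st['force'],st['moment'])
g=cv2.cvtColor(s['frame'],cv2.COLOR_RGB2GRAY);print(g[180:216,288:306])
cv2.imwrite('pics/v2.png',cv2.resize(s['frame'][160:235,250:350,::-1],(640,480),interpolation=3))
E
```

```text
[ 0.4815 -0.0362  0.1661] [ 0.0967 -0.0264 -0.9317] [ 0.0121 -0.1436  0.0336]
[[ 16  19  21  89 134 130 130 132 109  60  97  76  35  22  26  28  22  13]
 [ 18  20  20  89 135 131 130 132 112  54  83  77  37  21  23  27  21  12]
 [ 17  19  19  91 135 132 133 128 100  59  82  79  34  21  24  27  22  11]
 [ 15  19  19  84 123 121 122 104  58  71  77  80  48  27  23  26  22  11]
 [ 17  18  23  51  73  71  76  80  83  77  74  76  72  50  28  28  22  11]
 [ 15  19  22  54  76  74  77  79  80  76  71  75  77  68  41  26  23  10]
 [ 16  18  23  54  80  78  78  79  77  77  78  79  80  69  40  26  20  12]
 [ 14  16  24  55  83  82  83  84  82  82  82  82  80  69  39  25  19   7]
 [ 12  20  23  55  83  81  81  83  83  83  81  81  81  69  37  23  18  14]
 [ 13  19  23  55  81  80  80  81  81  82  82  81  80  71  60  53  61 110]
 [  8  15  20  53  82  81  81  80  80  80  80  79  77  80  89  77  91 157]
 [ 56  53  55  58  82  81  81  84  82  79  79  80  76  90  87   7  25  34]
 [143 141 115  72  77  78  80  82  82  82  79  78  77  96 101  16  44 111]
 [174 175 139  98 104 103  94  74  78  77  82  
[... 978 characters left out ...]
 85  83  90 108 112 106]
 [ 85  85  85  85  85  85  85  86  87  86  87  85  84  91 101 107 117 117]
 [ 86  84  84  85  86  85  85  85  84  84  85  84  90 114 130 128 128 128]
 [ 92 102  96  83  84  91 102 101 100 100  99  99 112 129 128 127 126 127]
 [113 131 121  99  99 113 130 130 130 130 130 129 128 127 127 130 133 130]
 [124 125 127 128 129 132 131 128 129 129 129 133 132 125 119 128 136 124]
 [104 103 109 116 120 128 130 121 122 120 123 132 127 110  95 102 106 113]
 [ 88  70  78  89  92  92  94  96  96  94  92  94  90  99 132 149 151 164]
 [ 93  91  88  84  82  75  82  85  84  83  83  83  82 113 164 185 186 183]
 [140 146 141 126  98  73  82  83  82  82  81  80  94 102 107 154 176 177]]
```

View pics/v2.png

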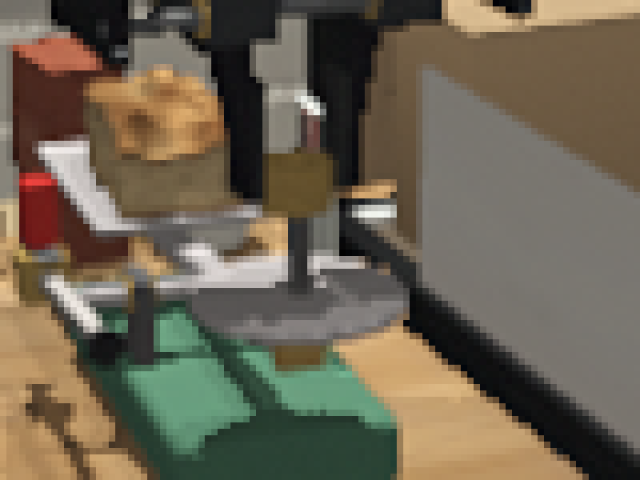

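In the tool's units: 0.012 m / 0.5 = 0.024, 0.008 m / 0.5 = 0.016.

>>> play_rows:
  motion:
    - [[0,0,0.008,0,0,0],[0,0,0.016,0,0,0],[0,0,0.024,0,0,0],[0,0,0.024,0,0,0]]

```text
time_s: 7.7
position: [0.4817, -0.0363, 0.1538]
tcp_rot: [[-0.0, 1.0, -0.0], [1.0, 0.0, 0.0], [0.0, -0.0, -1.0]]
force: [1.2, 0.0, -0.9]
opening: 0.347
grasp_force: 30.0
```

```bash
python3 - <<'E'
from h import *
s=cap('side')
st=bot.read_state();p=np.array(st['position']);print(p,st['force'],st['moment'])
g=cv2.cvtColor(s['frame'],cv2.COLOR_RGB2GRAY);print(g[186:216,290:304])
E
```

```text
[ 0.4818 -0.0363  0.1541] [ 0.397   1.2349 -2.1415] [-0.0611 -0.2062  0.0275]
[[ 19 134 189 178 155 134 104  64 106 105  33  21  26  30]
 [ 20 126 180 177 168 136  99  77 102  99  40  22  24  26]
 [ 23  33  48  60  70  70  69  72  78  77  60  43  29  28]
 [ 21  45  68  75  79  73  62  71  77  74  76  70  44  25]
 [ 23  45  71  77  77  73  64  73  77  77  78  75  52  27]
 [ 21  48  74  80  80  80  80  81  82  80  81  74  51  25]
 [ 21  48  74  81  82  83  82  83  83  82  82  74  51  24]
 [ 21  46  73  80  81  81  81  81  82  80  80  72  51  23]
 [ 22  47  72  80  79  79  80  80  81  80  79  75  59  27]
 [ 20  48  73  82  82  82  81  80  79  80  77  83  78  36]
 [ 48  59  74  80  80  81  83  82  80  77  76  89  88  26]
 [ 80  93 103  86  85  78  80  80  80  82  81  99 100  11]
 [ 80 112 146 151 133  62  67  66  78  94  94 111 106   7]
 [119 137 181 209 185  57  45  43 103 148 145 145 120   1]
 [187 200 215 217 190  79  45  43 147 204 200 197 174 134]
 [211 210 210 208 180  74  46  41 153 202 185 187 189 193]
 [197 198 198 202 182  77  47  43 137 166  79  86  87  85]
 [193 182 184 187 166  70  49  46  61  83  91 109 112 106]
 [159  74  77  80  72  51  48  47  64  87  84  92 107 110]
 [ 81  83  84  85  78  59  55  54  68  87  86  86  84  94]
 [ 86  86  86  86  84  78  74  75  78  86  85  84  84  83]
 [ 85  85  86  86  86  86  87  86  86  85  85  84  91 101]
 [ 86  85  85  86  86  85  85  85  84  84  91 101 113 130]
 [ 84  83  83  91 101 101 100  99 100  99 113 129 128 127]
 [101 100  99 113 130 129 130 130 129 129 127 127 127 130]
 [128 128 129 132 133 132 131 128 130 133 131 125 120 129]
 [109 117 121 128 133 133 128 119 123 131 127 110  96 102]
 [ 77  89  92  91  94  94  96  93  93  94  90 100 133 149]
 [ 88  86  81  74  81  84  84  83  83  82  84 112 162 185]
 [141 126  99  72  82  83  83  82  80  79  94  94  96 155]]
```

>>> play_rows:
  motion:
    - [[0,0,0.008,0,0,0],[0,0,0.016,0,0,0],[0,0,0.024,0,0,0],[0,0,0.032,0,0,0],[0,0,0.04,0,0,0],[0,0,0.044,0,0,0],[0,0,0.047,0,0,0],[0,0,0.047,0,0,0]]

```text
time_s: 8.42
position: [0.4818, -0.0363, 0.1306]
tcp_rot: [[-0.0, 1.0, -0.0], [1.0, 0.0, 0.0], [0.0, -0.0, -1.0]]
force: [1.6, 0.4, -1.7]
opening: 0.349
grasp_force: 30.0
```

```bash
python3 - <<'E'
from h import *
s=cap('side')
st=bot.read_state();p=np.array(st['position']);print(p,st['force'],st['moment'])
g=cv2.cvtColor(s['frame'],cv2.COLOR_RGB2GRAY);print(g[192:216,288:304])
E
```

```text
[ 0.4817 -0.0363  0.1308] [ 0.9913 -0.1603 -1.4182] [-0.0039 -0.2824 -0.0017]
[[ 17  16  14 180 241 227 165  61  47  52  91 109  52  20  24  26]
 [ 19  17  17  84 122 131 132  39  48  47  84 107  54  20  25  28]
 [ 16  19  18 109 160 168 154  41  48  46  80  99  54  21  22  27]
 [ 16  17  19 117 174 184 162  45  49  47  79  98  51  20  26  28]
 [ 14  19  20  86 122 118 108  46  49  47  70  87  53  31  22  27]
 [ 17  20  21  42  64  71  67  48  50  47  58  75  73  57  29  25]
 [ 16  16  21  44  68  76  69  55  56  56  63  76  76  69  43  26]
 [ 18  20  22  47  71  78  77  74  74  76  78  78  79  75  51  26]
 [ 15  19  21  48  75  82  83  84  83  84  82  82  81  73  51  24]
 [ 14  18  23  47  73  80  81  83  83  82  83  81  80  72  51  24]
 [ 11  18  20  46  71  80  80  80  81  82  82  81  79  74  57  43]
 [ 14  15  19  46  72  82  81  81  80  79  80  81  78  77  77  77]
 [ 46  29  33  55  75  82  82  84  83  80  79  78  79  76  81  87]
 [ 81  65  67  76  81  80  81  82  82  82  80  78  77  80  85  86]
 [ 87  88  88  85  82  82  82  83  82  82  82  81  81  82  86  85]
 [ 86  85  86  86  85  85  85  84  84  84  85  85  84  84  84  84]
 [ 85  85  86  85  85  86  86  86  85  85  84  84  92 101 101  99]
 [ 86  86  85  85  85  84  83  91 101  99  99  99 112 129 128 128]
 [ 97  92 101 100 100 100  99 112 130 133 134 129 129 132 136 135]
 [115 111 128 129 130 133 135 133 133 140 145 132 133 136 141 141]
 [105 102 109 116 120 127 133 132 132 131 130 131 126 109  94 101]
 [ 88  72  77  89  92  92  93  93  94  93  91  94  90  99 132 148]
 [ 93  90  88  86  81  75  81  83  84  83  83  83  82 112 162 186]
 [140 146 141 126  97  74  83  83  82  81  82  78  94  94  95 154]]
```

In the tool's units: 0.002 m / 0.5 = 0.004, 0.001 m / 0.5 = 0.002.

>>> play_rows:
  motion:
    - [[0,0,0.002,0,0,0],[0,0,0.004,0,0,0],[0,0,0.004,0,0,0]]

```text
time_s: 8.72
position: [0.4817, -0.0363, 0.1289]
tcp_rot: [[-0.0, 1.0, 0.0], [1.0, 0.0, -0.0], [-0.0, 0.0, -1.0]]
force: [1.1, 0.3, -1.7]
opening: 0.349
grasp_force: 30.0
```

>>> play_rows:
  motion:
    - [[0,0,0,0,0,0],[0,0,0,0,0,0],[0,0,0,0,0,0],[0,0,0,0,0,0]]
  fingers: 0.05

```text
time_s: 9.05
position: [0.4813, -0.0362, 0.129]
tcp_rot: [[-0.0, 1.0, -0.001], [1.0, 0.0, 0.0], [0.0, -0.001, -1.0]]
force: [-0.7, -0.4, -0.1]
opening: 0.539
grasp_force: 0.0
```

In the tool's units: -0.085 m / 0.5 = -0.17, -0.06 m / 0.5 = -0.12.

>>> play_rows:
  motion:
    - [[0,0,-0.02,0,0,0],[0,0,-0.06,0,0,0],[0,0,-0.12,0,0,0],[0,0,-0.17,0,0,0],[0,0,-0.17,0,0,0]]

```text
time_s: 9.47
position: [0.4844, -0.037, 0.2182]
tcp_rot: [[-0.0, 1.0, 0.009], [1.0, 0.0, -0.003], [-0.003, 0.009, -1.0]]
force: [0.6, 0.1, -0.1]
opening: 0.575
grasp_force: 0.0
```

```bash
python3 - <<'E'
from h import *
s=cap('side')
row([.4880,-.2450,.21],0)
g=cv2.cvtColor(s['frame'],cv2.COLOR_RGB2GRAY)
cv2.imwrite('pics/v3.png',cv2.resize(s['frame'][160:235,250:350,::-1],(640,480),interpolation=3))
E
```

```text
[-0.2083, 0.0047, 0.0067] [0.35, -0.18, 90.02] yaw 90.0186891417028 F [ 0.4991 -0.3601 -0.4511]
```

View pics/v3.png

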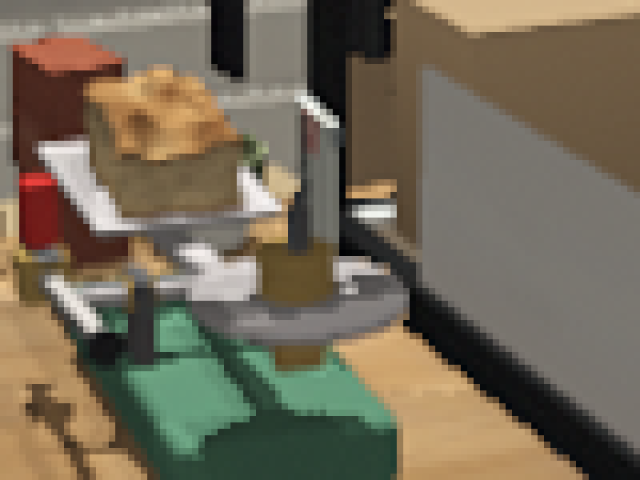

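In the tool's units: -0.208 m / 0.5 = -0.416, -0.18 m / 0.5 = -0.36, 56 degrees / 180 = 0.3111.

>>> play_rows:
  motion:
    - [[-0.06,0,0,0,0,0.0389],[-0.12,0.002,0,0,0,0.0778],[-0.2,0.004,0,0,0,0.1167],[-0.28,0.006,0.04,0,0,0.1556],[-0.36,0.01,0.08,0,0,0.1944],[-0.416,0.012,0.12,0,0,0.2333],[-0.416,0.012,0.16,0,0,0.2722],[-0.416,0.012,0.19,0,0,0.3111]]

```text
time_s: 10.18
position: [0.4863, -0.2459, 0.1159]
tcp_rot: [[0.834, 0.551, -0.003], [0.551, -0.834, 0.002], [-0.001, -0.003, -1.0]]
force: [-0.6, 0.9, 0.1]
opening: 0.576
grasp_force: 0.0
```

In the tool's units: 34 degrees / 180 = 0.1889.

>>> play_rows:
  motion:
    - [[0,0,0,0,0,0.0389],[0,0,0,0,0,0.0778],[0,0,0,0,0,0.1167],[0,0,0,0,0,0.1556],[0,0,0,0,0,0.1889],[0,0,0,0,0,0.1889],[0,0,0,0,0,0.1889]]
  fingers: 0.053

```text
time_s: 10.77
position: [0.4869, -0.2437, 0.1179]
tcp_rot: [[1.0, 0.003, -0.002], [0.003, -1.0, 0.001], [-0.002, -0.001, -1.0]]
force: [-0.3, -0.5, 0.5]
opening: 0.607
grasp_force: 0.0
```

```bash
python3 -c "
from h import *
row([.489,-.2455,.0233],0)"
```

```text
[0.0023, 0.0019, 0.0946] [-0.08, 0.11, 0.17] yaw 0.16599774985211213 F [-0.2934 -0.4979  0.4638]
```

In the tool's units: 0.0945 m / 0.5 = 0.189, 0.002 m / 0.5 = 0.004.

>>> play_rows:
  motion:
    - [[0.004,0.004,0.07,0,0,0],[0.004,0.004,0.12,0,0,0],[0.004,0.004,0.15,0,0,0],[0.004,0.004,0.17,0,0,0],[0.004,0.004,0.189,0,0,0],[0.004,0.004,0.189,0,0,0],[0.004,0.004,0.189,0,0,0]]

```text
time_s: 11.35
position: [0.4897, -0.2463, 0.0243]
tcp_rot: [[1.0, 0.001, -0.0], [0.001, -1.0, 0.0], [-0.0, -0.0, -1.0]]
force: [0.0, -0.8, -0.4]
opening: 0.609
grasp_force: 0.0
```

>>> play_rows:
  motion:
    - [[0,0,0,0,0,0],[0,0,0,0,0,0],[0,0,0,0,0,0],[0,0,0,0,0,0],[0,0,0,0,0,0]]
  fingers: 0.02

```text
time_s: 11.77
position: [0.4899, -0.2462, 0.0251]
tcp_rot: [[1.0, 0.0, 0.001], [0.0, -1.0, -0.0], [0.001, 0.0, -1.0]]
force: [-0.3, 0.5, 3.5]
opening: 0.349
grasp_force: 30.0
```

In the tool's units: -42 degrees / 180 = -0.2333.

>>> play_rows:
  motion:
    - [[0,0,0,0,0,0],[0,0,0,0,0,0],[0,0,0,0,0,-0.0389],[0,0,0,0,0,-0.0778],[0,0,0,0,0,-0.1167],[0,0,0,0,0,-0.1556],[0,0,0,0,0,-0.1944],[0,0,0,0,0,-0.2333]]
  fingers: 0.053

```text
time_s: 12.43
position: [0.4896, -0.2463, 0.0243]
tcp_rot: [[0.739, 0.674, -0.0], [0.674, -0.739, -0.0], [-0.0, -0.0, -1.0]]
force: [-0.3, 0.4, -0.9]
opening: 0.61
grasp_force: 0.0
```

In the tool's units: -48 degrees / 180 = -0.2667.

>>> play_rows:
  motion:
    - [[0,0,0,0,0,-0.0389],[0,0,0,0,0,-0.0778],[0,0,0,0,0,-0.1167],[0,0,0,0,0,-0.1556],[0,0,0,0,0,-0.1944],[0,0,0,0,0,-0.2333],[0,0,0,0,0,-0.2667],[0,0,0,0,0,-0.2667]]

```text
time_s: 13.1
position: [0.4896, -0.2463, 0.0243]
tcp_rot: [[-0.002, 1.0, -0.0], [1.0, 0.002, -0.0], [-0.0, -0.0, -1.0]]
force: [-0.3, 0.5, -1.2]
opening: 0.61
grasp_force: 0.0
```

>>> play_rows:
  motion:
    - [[0,0,0,0,0,0],[0,0,0,0,0,0],[0,0,0,0,0,0],[0,0,0,0,0,0],[0,0,0,0,0,0]]
  fingers: 0.02

```text
time_s: 13.52
position: [0.4894, -0.2461, 0.0244]
tcp_rot: [[0.0, 1.0, -0.001], [1.0, -0.0, 0.0], [0.0, -0.001, -1.0]]
force: [0.4, 0.1, -0.8]
opening: 0.35
grasp_force: 30.0
```

```bash
python3 -c "
from h import *
row([.4817,-.0363,.195],90)"
```

```text
[0.2098, -0.0079, -0.1705] [-0.03, -0.02, -0.02] yaw 89.9784731630939 F [ 0.3769  0.1175 -0.8482]
```

In the tool's units: 0.18 m / 0.5 = 0.36, -0.17 m / 0.5 = -0.34.

>>> play_rows:
  motion:
    - [[0,0,-0.08,0,0,0],[0,0,-0.16,0,0,0],[0.02,0,-0.24,0,0,0],[0.08,-0.004,-0.3,0,0,0],[0.15,-0.008,-0.34,0,0,0],[0.23,-0.012,-0.34,0,0,0],[0.3,-0.014,-0.34,0,0,0],[0.36,-0.016,-0.34,0,0,0]]

```text
time_s: 14.18
position: [0.4808, -0.064, 0.1951]
tcp_rot: [[0.0, 1.0, 0.0], [1.0, -0.0, 0.0], [0.0, 0.0, -1.0]]
force: [0.7, -0.1, -0.7]
opening: 0.349
grasp_force: 30.0
```

In the tool's units: 0.03 m / 0.5 = 0.06, 0.02 m / 0.5 = 0.04.

>>> play_rows:
  motion:
    - [[0.04,0,0,0,0,0],[0.06,0,0,0,0,0],[0.06,0,0,0,0,0],[0.06,0,0,0,0,0],[0.06,0,0,0,0,0],[0.06,0,0,0,0,0]]

```text
time_s: 14.68
position: [0.4821, -0.0377, 0.1944]
tcp_rot: [[0.002, 1.0, 0.0], [1.0, -0.002, -0.0], [-0.0, 0.0, -1.0]]
force: [0.1, 0.3, -0.1]
opening: 0.346
grasp_force: 30.0
```

```bash
python3 -c "
from h import *
row([.4817,-.0363,.163],90)
s=cap('side');g=cv2.cvtColor(s['frame'],cv2.COLOR_RGB2GRAY);print(g[176:208,288:304])"
```

```text
[0.0014, -0.0004, 0.0314] [0.02, 0.03, -0.09] yaw 89.91281306815075 F [ 0.052   0.2615 -0.0886]
[[ 16  19  22  45  71  79  79  78  79  80  81  81  79  79  63  23]
 [ 16  18  22  40  66  81  82  83  81  82  81  80  80  77  62  24]
 [ 15  18  23  39  66  81  82  82  84  83  83  81  79  77  64  33]
 [  8  17  21  39  66  81  81  82  82  82  82  80  78  77  72  53]
 [ 43  31  24  45  67  81  80  80  82  82  81  79  79  76  74  57]
 [ 72  55  46  65  73  80  81  81  80  81  79  79  78  75  71  50]
 [ 59  63  93 108  70  74  79  80  80  80  79  80  80  83  80  39]
 [ 63  76 131 144  87  93  99 101  91  77  85  89  95 104  97   6]
 [ 88 106 124 114 132 131 132 134 113  63  96 102 105 115 107   7]
 [129  91  65 103 149 141 131 130 110  58  96 107 105 114 107   4]
 [177  78  33 128 184 174 152 130 102  63  97 107 105 113 106   7]
 [234 172  71 131 190 188 182 161 125  72  96 108 104 114 107   7]
 [240 229 163 131 188 186 188 190 164  56  81 107 104 113 106   4]
 [220 241 224 180 184 185 188 186 149  48  83 108 105 114 106   2]
 [200 235 240 234 196 167 176 155  37  54  85 108 105 114 106   6]
[... 440 characters left out ...]
  49  60  86  94 109 104  11]
 [ 67  80  72  67  67  71  69  51  50  50  61  73  72  89  89   7]
 [ 82  96  73  74  74  75  73  64  59  61  70  76  74  86  81   1]
 [164 156  84  76  79  77  78  78  78  79  78  80  78  95 126 134]
 [218 196 107  74  79  81  82  84  83  83  82  81  78  91 166 210]
 [207 185 124  72  76  79  80  82  83  81  82  81  77  86 148 188]
 [197 184 122  70  77  79  80  80  79  81  80  80  79  75  76  79]
 [199 184 122  72  78  81  81  81  80  80  79  79  78  76  81  85]
 [184 170 114  74  78  81  82  82  82  81  80  79  76  80  85  84]
 [ 78  79  78  79  80  79  81  81  81  81  80  79  78  90 102  90]
 [ 83  84  85  85  83  83  83  83  82  83  82  81  81  93 109 106]]
```

In the tool's units: 0.03 m / 0.5 = 0.06, 0.025 m / 0.5 = 0.05.

>>> play_rows:
  motion:
    - [[0.0028,-0.0008,0.012,0,0,0],[0.0028,-0.0008,0.024,0,0,0],[0.0028,-0.0008,0.034,0,0,0],[0.0028,-0.0008,0.042,0,0,0],[0.0028,-0.0008,0.05,0,0,0],[0.0028,-0.0008,0.06,0,0,0],[0.0028,-0.0008,0.06,0,0,0]]

```text
time_s: 15.32
position: [0.4817, -0.0352, 0.1637]
tcp_rot: [[-0.0, 1.0, 0.001], [1.0, 0.0, -0.001], [-0.001, 0.001, -1.0]]
force: [0.9, -1.4, -1.7]
opening: 0.35
grasp_force: 30.0
```

```bash
python3 -c "
from h import *
row([.4817,-.0363,.152],90)
s=cap('side');g=cv2.cvtColor(s['frame'],cv2.COLOR_RGB2GRAY);print(g[186:208,288:304])"
```

```text
[-0.0011, -0.0, 0.0117] [0.03, 0.03, 0.01] yaw 90.0147777624923 F [ 0.8811 -1.4338 -1.7219]
[[ 16  19  22  51  75  73  78  80  79  76  72  74  77  69  42  27]
 [ 19  20  24  53  78  76  77  79  79  77  76  78  80  70  39  27]
 [ 16  21  24  55  81  82  84  86  87  83  82  81  79  69  40  26]
 [ 14  20  24  55  81  82  82  82  83  82  81  81  79  68  37  25]
 [ 11  15  22  55  81  81  82  83  83  82  82  79  78  75  57  21]
 [ 17  14  19  54  83  81  80  81  82  82  81  79  76  88  85   8]
 [115  89  58  60  79  80  81  81  81  80  80  78  75  89  87  17]
 [164 139 105  82  75  78  79  81  81  82  80  80  80  96 100  33]
 [100 117 135 127 118 118 109  76  77  76  80  94  95 107 108  34]
 [124 153 171 170 170 175 159  57  60  56  79 110 107 115 108  33]
 [126 148 162 166 157 165 154  45  48  46  75 105 104 113 107  25]
 [ 88  75 117 144 104  84  63  48  49  47  61  86  92 106 105  11]
 [ 68  80  73  69  70  74  70  52  51  51  60  73  73  91  93   9]
 [ 82  95  74  74  74  75  74  63  60  64  69  76  74  89  86   2]
 [165 156  85  76  78  79  78  78  78  79  79  81  78  94 127 139]
 [216 195  98  74  79  81  82  84  83  83  83  81  79  86 152 197]
 [200 182 102  72  78  80  80  82  81  82  82  81  78  76  76  80]
 [200 187 124  73  77  79  79  80  80  81  81  81  78  78  87  91]
 [184 170 113  74  78  81  82  81  81  80  80  80  78  77  96 109]
 [ 77  77  73  76  80  81  81  83  83  81  80  78  77  75  89 111]
 [ 85  84  81  81  80  80  81  82  81  81  80  78  77  80  82  91]
 [ 84  86  86  85  84  83  84  83  83  83  82  81  82  91 102 100]]
```

In the tool's units: 0.013 m / 0.5 = 0.026, 0.011 m / 0.5 = 0.022.

>>> play_rows:
  motion:
    - [[-0.0016,0,0.006,0,0,0],[-0.0016,0,0.012,0,0,0],[-0.0016,0,0.018,0,0,0],[-0.0016,0,0.022,0,0,0],[-0.0016,0,0.026,0,0,0],[-0.0016,0,0.026,0,0,0]]

```text
time_s: 15.87
position: [0.4816, -0.0357, 0.1513]
tcp_rot: [[-0.0, 1.0, 0.001], [1.0, 0.0, -0.0], [-0.0, 0.001, -1.0]]
force: [2.3, 0.4, -2.1]
opening: 0.351
grasp_force: 30.0
```

```bash
python3 -c "
from h import *
row([.4817,-.0363,.150],90)
s=cap('side');g=cv2.cvtColor(s['frame'],cv2.COLOR_RGB2GRAY);print(g[194:212,292:303])"
```

```text
[-0.0006, 0.0001, 0.0013] [0.05, 0.0, 0.0] yaw 90.00202632608253 F [ 2.2787  0.3949 -2.0729]
[[ 81  81  81  83  82  83  82  80  78  71  45]
 [ 81  80  81  82  83  83  81  80  77  79  70]
 [ 78  81  81  81  81  82  81  79  77  87  85]
 [ 75  81  82  82  82  80  80  79  76  86  83]
 [ 80  80  82  82  81  80  79  79  75  86  83]
 [ 77  78  80  80  80  78  78  78  75  90  87]
 [ 78  78  77  77  77  77  77  79  78  95 127]
 [ 79  80  82  84  83  83  83  81  79  86 151]
 [ 78  80  80  81  82  83  80  81  79  76  80]
 [ 78  80  80  80  79  80  81  80  78  79  95]
 [ 79  80  81  82  82  80  80  80  78  78  92]
 [ 80  81  82  82  82  82  80  78  78  75  80]
 [ 80  81  82  82  82  81  80  78  77  80  82]
 [ 84  83  83  83  83  83  83  82  82  91 102]
 [ 86  86  86  84  84  86  85  84  90 114 131]
 [ 84  91 100 101 100 100  99  98 112 128 127]
 [100 113 130 128 130 130 129 129 129 132 135]
 [129 131 133 132 132 133 133 133 132 136 142]]
```

In the tool's units: 0.0012 m / 0.5 = 0.0024.

>>> play_rows:
  motion:
    - [[0,0,0.0024,0,0,0],[0,0,0.0024,0,0,0]]

```text
time_s: 16.08
position: [0.4816, -0.0357, 0.1503]
tcp_rot: [[-0.0, 1.0, 0.001], [1.0, 0.0, -0.0], [-0.0, 0.001, -1.0]]
force: [1.4, 0.5, 0.9]
opening: 0.35
grasp_force: 30.0
```

>>> play_rows:
  motion:
    - [[0,0,0,0,0,0],[0,0,0,0,0,0],[0,0,0,0,0,0],[0,0,0,0,0,0]]
  fingers: 0.05

```text
time_s: 16.42
position: [0.4805, -0.0355, 0.1501]
tcp_rot: [[-0.0, 1.0, -0.002], [1.0, 0.0, 0.0], [0.0, -0.002, -1.0]]
force: [1.1, 0.5, 0.5]
opening: 0.536
grasp_force: 0.0
```

In the tool's units: -0.17 m / 0.5 = -0.34, -0.14 m / 0.5 = -0.28.

>>> play_rows:
  motion:
    - [[0,0,-0.02,0,0,0],[0,0,-0.06,0,0,0],[0,0,-0.12,0,0,0],[-0.06,0,-0.16,0,0,0],[-0.12,0,-0.16,0,0,0],[-0.2,-0.04,-0.16,0,0,0],[-0.28,-0.08,-0.16,0,0,0],[-0.34,-0.1,-0.16,0,0,0]]

```text
time_s: 17.08
position: [0.4293, -0.2065, 0.2303]
tcp_rot: [[-0.001, 1.0, -0.002], [1.0, 0.001, 0.001], [0.001, -0.002, -1.0]]
force: [0.9, 0.0, 0.8]
opening: 0.575
grasp_force: 0.0
```

>>> play_rows:
  motion:
    - [[0,0,0,0,0,0],[0,0,0,0,0,0],[0,0,0,0,0,0],[0,0,0,0,0,0]]
  fingers: 0

```text
time_s: 17.42
position: [0.4312, -0.2044, 0.2301]
tcp_rot: [[-0.001, 1.0, -0.001], [1.0, 0.001, 0.001], [0.001, -0.001, -1.0]]
force: [0.1, 0.6, 0.7]
opening: 0.356
grasp_force: 0.0
```

```bash
python3 - <<'E'
from h import *
s=cap('side','s4.png');t=cap('top','t4.png')
row([.424,.131,.2],85)
a=s['frame'][160:250,240:360,::-1];b=t['frame'][160:250,190:310,::-1]
cv2.imwrite('pics/v4.png',np.hstack([cv2.resize(a,(400,300),interpolation=3),cv2.resize(b,(400,300),interpolation=3)]))
E
```

```text
[0.3352, -0.0066, 0.0304] [-0.03, -0.03, 5.14] yaw 90.13788976801415 F [-0.2905 -0.0002  0.0245]
```

View pics/v4.png

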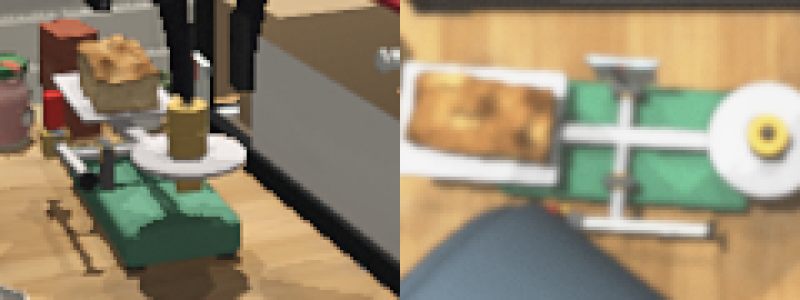

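```bash
cat >> h.py <<'E'
ys=np.array([.0819,.9966,0]);xs=np.array([.9966,-.0819,0]);bm=np.array([.4194,.0842,0])
def S(x,y,z): return bm+x*xs+y*ys+[0,0,z]
def where():
    p=np.array(bot.read_state()['position'])-bm;print('scale frame rel bar_mid',p@xs,p@ys,p[2])
E
python3 -c "
from h import *
row(S(-.003,.074,.20),85.3)
for o in ('jam_jar','green_cup','lids'):
    for n in('side','top'):
        for r in finder.recognise(n,o)[:1]: print(n,o,r['confidence'],r['at'])
"
```

```text
[0.3624, -0.0081, 0.0304] [-0.03, -0.03, 4.84] yaw 90.13788976801415 F [-0.2905 -0.0002  0.0245]
side jam_jar 0.66 [0.4211, 0.2878, 0.0528]
top jam_jar 0.82 [0.4193, 0.3037, 0.086]
side green_cup 0.53 [0.5803, 0.2803, 0.0133]
top green_cup 0.81 [0.5746, 0.3092, 0.028]
side lids 0.71 [0.3312, 0.2555, 0.0349]
top lids 0.44 [0.3438, 0.3087, 0.0442]
```

In the tool's units: 0.32 m / 0.5 = 0.64, 0.16 m / 0.5 = 0.32, 4.8 degrees / 180 = 0.0267.

>>> play_rows:
  motion:
    - [[0.08,0,0,0,0,0.0111],[0.16,-0.004,0,0,0,0.0267],[0.24,-0.008,0,0,0,0.0267],[0.32,-0.012,0,0,0,0.0267],[0.4,-0.016,0,0,0,0.0267],[0.48,-0.016,0,0,0,0.0267],[0.56,-0.016,0,0,0,0.0267],[0.64,-0.016,0,0,0,0.0267]]
  fingers: 0

```text
time_s: 18.48
position: [0.4229, 0.1163, 0.2305]
tcp_rot: [[0.084, 0.997, 0.001], [0.997, -0.084, -0.0], [0.0, 0.001, -1.0]]
force: [0.7, 0.1, 0.2]
opening: 0.008
grasp_force: 0.0
```

In the tool's units: 0.042 m / 0.5 = 0.084, 0.03 m / 0.5 = 0.06.

>>> play_rows:
  motion:
    - [[0.06,0.006,0,0,0,0],[0.084,0.0072,0,0,0,0],[0.084,0.0072,0,0,0,0],[0.084,0.0072,0,0,0,0],[0.084,0.0072,0,0,0,0]]

```text
time_s: 18.9
position: [0.43, 0.1553, 0.2301]
tcp_rot: [[0.084, 0.996, -0.001], [0.996, -0.084, -0.001], [-0.001, -0.001, -1.0]]
force: [-0.1, 0.3, -0.3]
opening: 0.006
grasp_force: 0.0
```

```bash
python3 - <<'E'
from h import *
where();row(S(-.003,.074,.107),85.3)
s=cap('side');t=cap('top')
a=s['frame'][110:260,220:340,::-1];b=t['frame'][150:270,150:310,::-1]
cv2.imwrite('pics/v5.png',np.hstack([cv2.resize(a,(400,500),interpolation=3),cv2.resize(b,(400,500))[:, :]]))
E
```

```text
scale frame rel bar_mid 0.004750231097509825 0.0716989274276637 0.23013076845062458
[0.0024, -0.0077, 0.1231] [-0.03, 0.03, -0.1] yaw 85.20402165467098 F [-0.1418  0.2593 -0.2517]
```

View pics/v5.png

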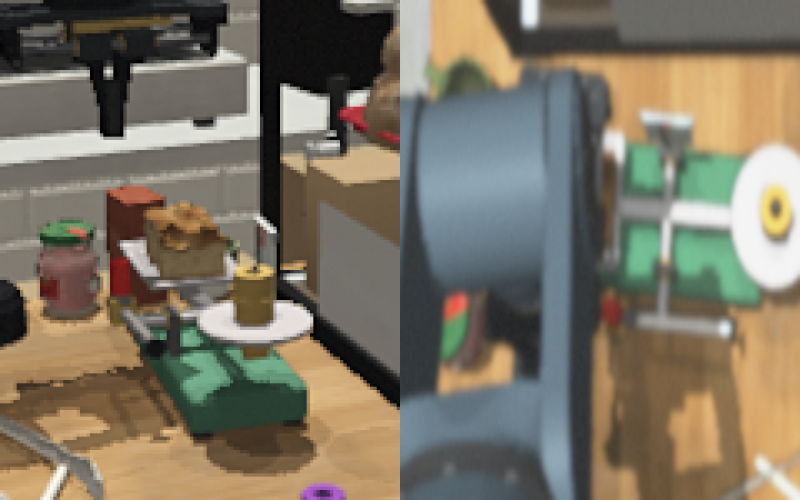

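In the tool's units: 0.123 m / 0.5 = 0.246, -0.0077 m / 0.5 = -0.0154.

>>> play_rows:
  motion:
    - [[0.005,-0.0154,0.06,0,0,0],[0.005,-0.0154,0.12,0,0,0],[0.005,-0.0154,0.17,0,0,0],[0.005,-0.0154,0.21,0,0,0],[0.005,-0.0154,0.236,0,0,0],[0.005,-0.0154,0.246,0,0,0],[0.005,-0.0154,0.246,0,0,0],[0.005,-0.0154,0.246,0,0,0]]

```text
time_s: 19.67
position: [0.4233, 0.1584, 0.1075]
tcp_rot: [[0.085, 0.996, 0.0], [0.996, -0.085, 0.0], [0.0, 0.0, -1.0]]
force: [-0.1, -0.2, -0.3]
opening: 0.007
grasp_force: 0.0
```

```bash
cat >> h.py <<'E'
def tab(c,lo,hi):
    H=hsv(c);M=((H[...,0]<8)|(H[...,0]>172))&(H[...,1]>150)&(H[...,2]>60);W=np.zeros_like(M);W[lo[1]:hi[1],lo[0]:hi[0]]=1
    ysx=np.argwhere(M&W);return ysx.mean(0)[::-1],len(ysx)
E
python3 - <<'E'
from h import *
where();print(bot.read_state()['force'])
s=cap('side');t=cap('top')
print(tab(s,(248,180),(275,215)),tab(t,(225,215),(275,238)))
cv2.imwrite('pics/v6.png',cv2.resize(s['frame'][150:250,220:340,::-1],(720,600),interpolation=3))
E
```

```text
scale frame rel bar_mid -0.0022053592571883622 0.07428678897513027 0.10753769238406803
[-0.1435 -0.1657 -0.3118]
(array([257.3646, 192.5521]), 96) (array([nan, nan]), 0)h.py:46: RuntimeWarning: Mean of empty slice.
  ysx=np.argwhere(M&W);return ysx.mean(0)[::-1],len(ysx)
  ret = um.true_divide(
```

View pics/v6.png

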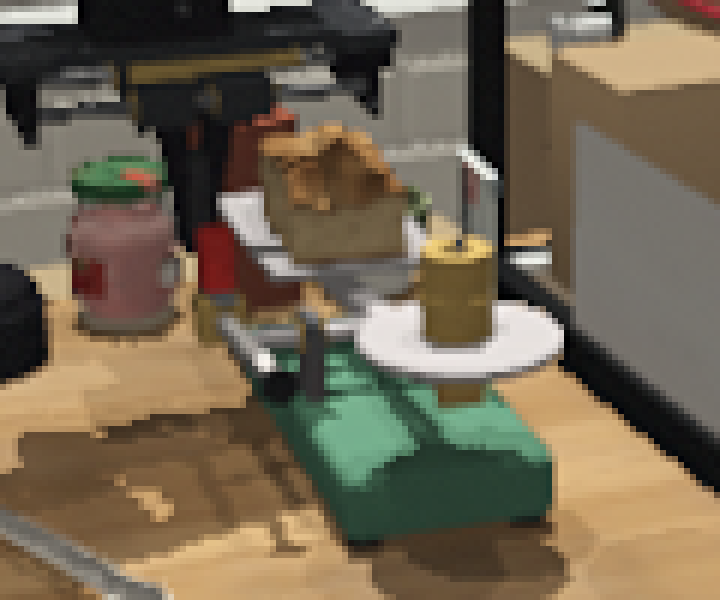

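In the tool's units: -0.024 m / 0.5 = -0.048, -0.021 m / 0.5 = -0.042.

>>> play_rows:
  motion:
    - [[-0.006,0.006,0,0,0,0],[-0.012,0.006,0,0,0,0],[-0.018,0.006,0,0,0,0],[-0.024,0.006,0,0,0,0],[-0.03,0.006,0,0,0,0],[-0.036,0.006,0,0,0,0],[-0.042,0.006,0,0,0,0],[-0.048,0.006,0,0,0,0]]

```text
time_s: 20.43
position: [0.424, 0.1347, 0.1074]
tcp_rot: [[0.084, 0.997, 0.001], [0.997, -0.084, 0.0], [0.0, 0.001, -1.0]]
force: [1.0, 3.6, 2.8]
opening: 0.006
grasp_force: 1.6
```

```bash
cat >> h.py <<'E'
def ringrow(c):
    H=hsv(c);M=(H[...,0]>15)&(H[...,0]<32)&(H[...,1]>105);W=np.zeros_like(M);W[183:216,288:305]=1
    p=np.argwhere(M&W);return p.mean(0)[::-1],len(p)
def panrow(c): # subpixel row of the pan's front rim (bright->dark) left of centre
    g=cv2.GaussianBlur(cv2.cvtColor(c['frame'],cv2.COLOR_RGB2GRAY),(3,3),0).astype(float)
    out=[]
    for u in range(286,310,2):
        d=np.diff(g[203:222,u]);i=np.argmin(d);out.append(203.5+i)
    return np.round(out,1)
def obs():
    s=cap('side');where();print('F',np.array(bot.read_state()['force']),'tab',tab(s,(248,175),(290,225)),'ring',ringrow(s),'pan',panrow(s));return s
E
python3 -c "
from h import *
obs()"
```

```text
scale frame rel bar_mid 0.0002444061018102237 0.0502857970575569 0.10728871506516904
F [0.4213 2.729  2.0851] tab (array([258.5789, 194.0737]), 95) ring (array([295.5891, 199.3218]), 202) pan [211.5 212.5 212.5 212.5 213.5 213.5 213.5 212.5 212.5 211.5 211.5 211.5]
```

In the tool's units: 0.02 m / 0.5 = 0.04, 0.01 m / 0.5 = 0.02.

>>> play_rows:
  motion:
    - [[0.02,0,0,0,0,0],[0.04,0,0,0,0,0],[0.04,0,0,0,0,0]]

```text
time_s: 20.73
position: [0.4251, 0.156, 0.107]
tcp_rot: [[0.082, 0.997, -0.001], [0.997, -0.082, -0.0], [-0.0, -0.001, -1.0]]
force: [-0.1, 0.1, 0.5]
opening: 0.006
grasp_force: 0.0
```

```bash
python3 -c "
from h import *
obs()"
```

```text
scale frame rel bar_mid -0.00029165310390648146 0.0716620273969156 0.10697783048175027
F [ 0.1151 -0.4065 -0.2439] tab (array([258.2037, 192.6296]), 108) ring (array([295.4724, 199.5879]), 199) pan [212.5 213.5 213.5 213.5 214.5 214.5 214.5 213.5 213.5 213.5 212.5 212.5]
```

>>> play_rows:
  motion:
    - [[0,0,0,0,0,0],[0,0,0,0,0,0],[0,0,0,0,0,0],[0,0,0,0,0,0],[0,0,0,0,0,0],[0,0,0,0,0,0]]

```text
time_s: 21.28
position: [0.4255, 0.1546, 0.1073]
tcp_rot: [[0.084, 0.996, 0.0], [0.996, -0.084, -0.0], [-0.0, 0.0, -1.0]]
force: [-0.3, -0.4, -1.0]
opening: 0.005
grasp_force: 0.0
```

```bash
python3 -c "
from h import *
obs()
c={'frame':cv2.imread('pics/s4.png')[:,:,::-1].copy()};print('ref',tab(c,(248,175),(290,225)),ringrow(c),panrow(c))"
```

```text
scale frame rel bar_mid 0.0003031553509363691 0.07067695029450732 0.10725793612359272
F [ 0.5778  0.4382 -0.0975] tab (array([257.7475, 193.0505]), 99) ring (array([295.6635, 199.1611]), 211) pan [210.5 211.5 211.5 211.5 212.5 212.5 212.5 211.5 211.5 211.5 210.5 209.5]
ref (array([256.8247, 191.4227]), 97) (array([295.6776, 199.1121]), 214) [210.5 211.5 211.5 211.5 212.5 212.5 212.5 211.5 211.5 210.5 210.5 209.5]
```

>>> play_rows:
  motion:
    - [[-0.016,0,0,0,0,0],[-0.028,0,0,0,0,0],[-0.034,0,0,0,0,0],[-0.04,0,0,0,0,0],[-0.046,0,0,0,0,0],[-0.052,0,0,0,0,0],[-0.06,0,0,0,0,0],[-0.06,0,0,0,0,0]]

```text
time_s: 22.0
position: [0.4233, 0.1244, 0.1074]
tcp_rot: [[0.084, 0.996, 0.001], [0.996, -0.084, -0.0], [0.0, 0.001, -1.0]]
force: [0.4, 3.6, 1.6]
opening: 0.006
grasp_force: 1.4
```

In the tool's units: 0.02 m / 0.5 = 0.04, 0.01 m / 0.5 = 0.02.

>>> play_rows:
  motion:
    - [[0.02,0,0,0,0,0],[0.04,0,0,0,0,0],[0.04,0,0,0,0,0],[0.04,0,0,0,0,0],[0.04,0,0,0,0,0],[0.04,0,0,0,0,0],[0.04,0,0,0,0,0],[0.04,0,0,0,0,0]]

```text
time_s: 22.67
position: [0.4246, 0.1447, 0.1072]
tcp_rot: [[0.084, 0.996, -0.0], [0.996, -0.084, -0.0], [-0.0, -0.0, -1.0]]
force: [1.2, 0.7, -0.0]
opening: 0.003
grasp_force: 0.0
```

>>> play_rows:
  motion:
    - [[0,0,0,0,0,0],[0,0,0,0,0,0],[0,0,0,0,0,0],[0,0,0,0,0,0]]

```text
time_s: 23.0
position: [0.4247, 0.1447, 0.1073]
tcp_rot: [[0.084, 0.996, 0.0], [0.996, -0.084, 0.0], [0.0, 0.0, -1.0]]
force: [0.4, 0.1, -0.7]
opening: 0.005
grasp_force: 0.0
```

```bash
python3 -c "
from h import *
obs()"
```

```text
scale frame rel bar_mid 0.0003095255955054912 0.06077843300829849 0.1072738379507709
F [ 0.0243  0.2554 -0.8575] tab (array([258.3011, 193.7204]), 93) ring (array([295.6667, 199.0845]), 213) pan [211.5 211.5 211.5 211.5 212.5 212.5 212.5 211.5 211.5 211.5 210.5 209.5]
```

In the tool's units: -0.038 m / 0.5 = -0.076, -0.035 m / 0.5 = -0.07.

>>> play_rows:
  motion:
    - [[-0.02,0,0,0,0,0],[-0.03,0,0,0,0,0],[-0.038,0,0,0,0,0],[-0.046,0,0,0,0,0],[-0.054,0,0,0,0,0],[-0.062,0,0,0,0,0],[-0.07,0,0,0,0,0],[-0.076,0,0,0,0,0]]

```text
time_s: 23.72
position: [0.4217, 0.1065, 0.1073]
tcp_rot: [[0.084, 0.996, 0.001], [0.996, -0.084, -0.0], [0.0, 0.001, -1.0]]
force: [0.6, 2.8, 1.5]
opening: 0.006
grasp_force: 1.5
```

In the tool's units: 0.022 m / 0.5 = 0.044, 0.01 m / 0.5 = 0.02.

>>> play_rows:
  motion:
    - [[0,0,0,0,0,0],[0.02,0,0,0,0,0],[0.044,0,0,0,0,0],[0.044,0,0,0,0,0],[0.044,0,0,0,0,0],[0.044,0,0,0,0,0],[0.044,0,0,0,0,0],[0.044,0,0,0,0,0]]

```text
time_s: 24.38
position: [0.4231, 0.1286, 0.1072]
tcp_rot: [[0.084, 0.996, -0.001], [0.996, -0.084, -0.0], [-0.0, -0.001, -1.0]]
force: [0.0, 0.6, 0.9]
opening: 0.001
grasp_force: 0.0
```

>>> play_rows:
  motion:
    - [[0,0,0,0,0,0],[0,0,0,0,0,0],[0,0,0,0,0,0],[0,0,0,0,0,0],[0,0,0,0,0,0]]

```text
time_s: 24.8
position: [0.4234, 0.1288, 0.1073]
tcp_rot: [[0.084, 0.996, 0.0], [0.996, -0.084, 0.0], [0.0, 0.0, -1.0]]
force: [0.3, 0.2, 0.0]
opening: 0.008
grasp_force: 0.0
```

```bash
python3 -c "
from h import *
obs()"
```

```text
scale frame rel bar_mid 0.0002770356728877522 0.04477232187383449 0.10728889476693675
F [-0.4322 -0.3562 -1.0708] tab (array([259.9706, 195.    ]), 102) ring (array([295.3632, 200.4528]), 212) pan [214.5 214.5 215.5 215.5 215.5 215.5 215.5 215.5 215.5 214.5 214.5 213.5]
```

```bash
cat >> h.py <<'E'
def shift(c,box,ref='pics/s4.png',ch=None):
    x0,y0,x1,y1=box;up=8
    r=cv2.imread(ref)[:,:,::-1];f=c['frame']
    T=cv2.resize(r[y0:y1,x0:x1],None,fx=up,fy=up,interpolation=3)
    I=cv2.resize(f[y0-4:y1+10,x0-3:x1+3],None,fx=up,fy=up,interpolation=3)
    m=cv2.matchTemplate(I,T,cv2.TM_CCOEFF_NORMED);_,v,_,l=cv2.minMaxLoc(m)
    return l[0]/up-3,l[1]/up-4,round(v,3)
def tilt(c):
    a=shift(c,(289,187,305,208));b=shift(c,(281,203,313,217))
    print('rings',a,'pan',b,'tilt from rings',-.1+a[1]/42.8,'pan',-.1+b[1]/42.8)
E
python3 - <<'E'
from h import *
s=obs();tilt(s)
t=cap('top');print('top tab',tab(t,(225,212),(275,238)))
cv2.imwrite('pics/v7.png',cv2.resize(s['frame'][165:225,245:325,::-1],(800,600),interpolation=3))
E
```

```text
scale frame rel bar_mid 0.0002921364194837544 0.04479829638522716 0.10727417994507216
F [-0.5173 -0.1983 -0.3409] tab (array([260.1321, 195.0755]), 106) ring (array([295.3413, 200.4663]), 208) pan [214.5 214.5 215.5 215.5 215.5 215.5 215.5 215.5 215.5 214.5 214.5 213.5]
rings (0.0, 3.0, 0.795) pan (0.0, 3.0, 0.903) tilt from rings -0.029906542056074764 pan -0.029906542056074764
top tab (array([nan, nan]), 0)h.py:46: RuntimeWarning: Mean of empty slice.
  ysx=np.argwhere(M&W);return ysx.mean(0)[::-1],len(ysx)
  ret = um.true_divide(
```

View pics/v7.png

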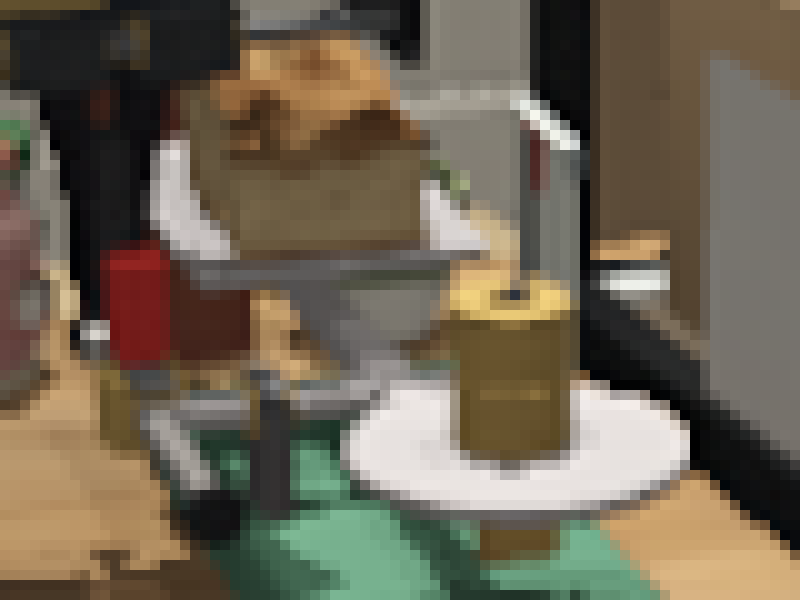

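In the tool's units: -0.0275 m / 0.5 = -0.055, -0.02 m / 0.5 = -0.04.

>>> play_rows:
  motion:
    - [[-0.012,0,0,0,0,0],[-0.02,0,0,0,0,0],[-0.028,0,0,0,0,0],[-0.034,0,0,0,0,0],[-0.04,0,0,0,0,0],[-0.046,0,0,0,0,0],[-0.051,0,0,0,0,0],[-0.055,0,0,0,0,0]]

```text
time_s: 25.62
position: [0.4212, 0.1013, 0.1074]
tcp_rot: [[0.084, 0.996, 0.001], [0.996, -0.084, 0.0], [0.0, 0.0, -1.0]]
force: [0.6, 2.8, 1.3]
opening: 0.003
grasp_force: 1.5
```

>>> play_rows:
  motion:
    - [[0,0,0,0,0,0],[0.02,0,0,0,0,0],[0.044,0,0,0,0,0],[0.044,0,0,0,0,0],[0.044,0,0,0,0,0],[0.044,0,0,0,0,0],[0.044,0,0,0,0,0],[0.044,0,0,0,0,0]]

```text
time_s: 26.28
position: [0.4228, 0.1231, 0.1072]
tcp_rot: [[0.084, 0.996, -0.0], [0.996, -0.084, -0.0], [-0.0, -0.0, -1.0]]
force: [-0.5, -0.6, -0.3]
opening: 0.009
grasp_force: 0.0
```

>>> play_rows:
  motion:
    - [[0,0,0,0,0,0],[0,0,0,0,0,0],[0,0,0,0,0,0],[0,0,0,0,0,0],[0,0,0,0,0,0],[0,0,0,0,0,0],[0,0,0,0,0,0],[0,0,0,0,0,0]]

```text
time_s: 26.95
position: [0.4229, 0.1234, 0.1073]
tcp_rot: [[0.083, 0.997, 0.0], [0.997, -0.083, 0.0], [0.0, 0.0, -1.0]]
force: [-0.9, -0.1, -0.2]
opening: 0.002
grasp_force: 0.0
```

```bash
cat >> h.py <<'E'
def rim(f):
    g=cv2.cvtColor(f,cv2.COLOR_RGB2GRAY).astype(float);o=[]
    for u in range(288,308,2):
        col=g[207:222,u-1:u+1].mean(1);i0=np.argmax(col[:8]>170);k=i0+np.argmax(col[i0:]<150)
        o.append(207+k-1+(col[k-1]-150)/(col[k-1]-col[k]))
    return np.array(o)
E
python3 - <<'E'
from h import *
s=obs();tilt(s);cv2.imwrite('pics/s6.png',s['frame'][:,:,::-1])
r0=cv2.imread('pics/s4.png')[:,:,::-1].copy();print(rim(r0),rim(s['frame']),np.median(rim(s['frame'])-rim(r0)))
# predicted shifts of pan rim for level
R=lambda z:np.mean([proj(s,[.4817+.045*np.cos(a),-.0363+.045*np.sin(a),z])[1] for a in np.radians([-140,-110,-80])])
print('pred shift to level',R(.094)-R(.1055))
E
```

```text
scale frame rel bar_mid 0.00024943806710570293 0.039335111896972016 0.10725965801214105
F [-0.8705  0.2567 -0.4148] tab (array([260.4842, 195.4526]), 95) ring (array([295.3502, 201.1244]), 217) pan [215.5 216.5 216.5 216.5 216.5 216.5 216.5 216.5 216.5 215.5 215.5 214.5]
rings (0.0, 4.0, 0.761) pan (0.0, 4.0, 0.89) tilt from rings -0.00654205607476635 pan -0.00654205607476635
[211.2857 211.4776 211.7467 212.0611 212.1538 212.1324 212.0551 211.5538
 211.466  210.9658] [215.8235 216.399  216.5411 216.5569 216.7157 216.5847 216.5679 216.4952
 216.2313 215.6056] 4.600855861883957
pred shift to level 4.245284134637359
```

In the tool's units: -0.125 m / 0.5 = -0.25, 0.006 m / 0.5 = 0.012.

>>> play_rows:
  motion:
    - [[0.01,-0.006,0,0,0,0],[0.01,-0.006,-0.06,0,0,0],[0.01,-0.006,-0.14,0,0,0],[0.01,-0.006,-0.22,0,0,0],[0,0,-0.25,0,0,0],[-0.08,0.006,-0.25,0,0,0],[-0.16,0.012,-0.25,0,0,0],[-0.24,0.02,-0.25,0,0,0]]

```text
time_s: 27.67
position: [0.4224, 0.0027, 0.2329]
tcp_rot: [[0.08, 0.997, 0.001], [0.997, -0.08, -0.0], [-0.0, 0.001, -1.0]]
force: [0.1, -0.5, 0.1]
opening: 0.007
grasp_force: 0.0
```

In the tool's units: -0.209 m / 0.5 = -0.418, -0.08 m / 0.5 = -0.16, -4.8 degrees / 180 = -0.0267.

>>> play_rows:
  motion:
    - [[-0.08,0.006,0,0,0,-0.0111],[-0.16,0.012,0,0,0,-0.0267],[-0.24,0.02,0,0,0,-0.0267],[-0.32,0.032,0,0,0,-0.0267],[-0.4,0.044,0,0,0,-0.0267],[-0.418,0.05,0,0,0,-0.0267],[-0.418,0.05,0,0,0,-0.0267],[-0.418,0.05,0,0,0,-0.0267]]

```text
time_s: 28.33
position: [0.4296, -0.2065, 0.2318]
tcp_rot: [[0.001, 1.0, -0.001], [1.0, -0.001, 0.002], [0.002, -0.001, -1.0]]
force: [0.2, -0.3, -0.6]
opening: 0.003
grasp_force: 0.0
```

```bash
python3 - <<'E'
from h import *
s=cap('side');t=cap('top');tilt(s);where();print(bot.read_state()['position'])
r0=cv2.imread('pics/s4.png')[:,:,::-1].copy();print(rim(r0),rim(s['frame']),np.median(rim(s['frame'])-rim(r0)))
print(ringrow(s),ringrow({'frame':r0}))
# goods-pan shift (should be up by same) in side image
for b in((262,172,290,186),(264,180,292,196)):
    x0,y0,x1,y1=b;T=cv2.resize(r0[y0:y1,x0:x1],None,fx=8,fy=8,interpolation=1);I=cv2.resize(s['frame'][y0-8:y1+4,x0-3:x1+3],None,fx=8,fy=8,interpolation=1)
    m=cv2.matchTemplate(I,T,5);_,v,_,l=cv2.minMaxLoc(m);print('goods',l[0]/8-3,l[1]/8-8,v)
a=s['frame'][165:225,245:325,::-1];b=t['frame'][165:225,220:300,::-1]
cv2.imwrite('pics/v8.png',np.hstack([cv2.resize(a,(400,300),interpolation=3),cv2.resize(b,(400,300),interpolation=3)]))
E
```

```text
rings (0.0, 4.0, 0.753) pan (0.0, 4.0, 0.898) tilt from rings -0.00654205607476635 pan -0.00654205607476635
scale frame rel bar_mid 0.03368730868473557 -0.2874944778342434 0.23186588326434324
[ 0.4294 -0.2051  0.2319]
[211.2857 211.4776 211.7467 212.0611 212.1538 212.1324 212.0551 211.5538
 211.466  210.9658] [215.6875 216.2832 216.4559 216.4862 216.5978 216.5    216.4842 216.4148
 216.0515 215.5211] 4.499610299438686
(array([295.318, 201.318]), 217) (array([295.6776, 199.1121]), 214)
goods -0.25 -3.875 0.9119203090667725
goods -0.25 -4.0 0.8607169985771179
```

View pics/v8.png

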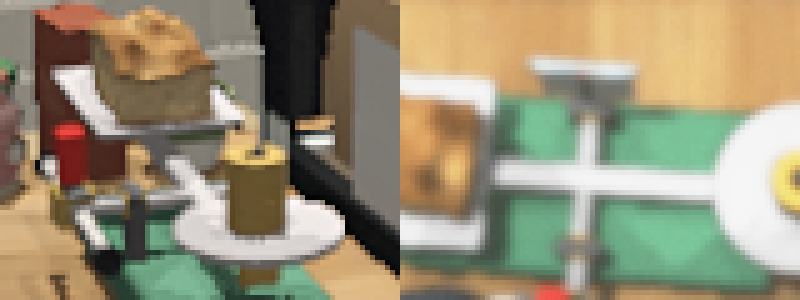

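```bash
python3 - <<'E'
from h import *
s=cap('side');g=bm+.072*xs+.115*ys
print('goods pred shift to level',proj(s,g-[0,0,-.094])[1]-proj(s,g+[0,0,.0825])[1], 'rim',np.median(rim(s['frame'])))
print(bot.hand_in())
E
```

```text
goods pred shift to level -3.517391543904182 rim 216.4364127090675
the job is handed in; nothing more can be done
None
```

I handed the job in at about 28 s: both brass weights lie stacked on the post, the focaccia is still on its pan, and the arm is clear of the scale. From the camera images the beam floats at roughly +0.005 rad, within the ±0.02 rad limit; I could not read the needle directly, and the hand-in returned no verdict.

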